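# Pack the spice pots into the round tin and check the catch

### The arm

A 6-joint arm with a two-finger parallel gripper is mounted at the origin on the work surface. World frame = base frame: x ahead of the robot, y to its left, z up, the work surface at z = 0. Lengths are in m, angles in rad, forces in N, time in s.
With the tool pointing down it reaches from about 0.325 to 0.75 m from the base axis. Payload 7.6 kg.
Tool frame: the origin (TCP) lies midway between the tips of the shut fingers; the grasp point (between the pads) lies 19 mm behind it; z points along the fingers, y is the line along which they close (so a half turn about z gives the same grasp; the last joint's range is limited). The gripper opens to 85 mm and grips with 20 to 120 N. Pads are 22 mm wide; open, the fingers measure 114 mm over their backs; the gripper's body (76 mm by 85 mm) begins 54 mm behind the grasp point. The pads swing forward as they close: fully open they stand 13 mm farther back than shut.
Start: joints at [1.101, 0.052, 1.401, -0, 1.689, -0.07], TCP at [0.204, 0.484, 0.231] pointing down, gripper open.
Joint ranges: [-2.9, 2.9], [-0.91, 2.17], [0.12, 2.37], [-1.06, 4.2], [0.26, 2.73], [-2.93, 2.93]. Speed limits (rad/s): [2.57, 2.57, 3.01, 3.14, 3.14, 3.14].

### API

Orientations are given as a 3x3 rotation matrix whose columns are the frame's x, y, z axes.
In Python, from station import manip gives the robot as it stands.
- The arm moves only by the tool carry_out, never from a script. Its argument "increments" is a list of rows, each an object of numbers: "grip": the finger opening in m, from 0 to 0.0854; "dx", "dy", "dz": the shift along the tool's x, y, z in m; "turn": the turn about the tool's z in degrees. In form: [{"grip": .., "dx": .., "dy": .., "dz": .., "turn": ..}, ...]. A call has 1 to 10 rows; each row shifts and turns the commanded pose from where the row before left it, along the tool's axes as they then stand; what a row does not reach is not made up. A row lasts 1/12 s, in which the tool goes at most 41.7 mm and 7.16 degrees, less where a joint would pass 70% of its speed; a pose out of reach is approached as far as the arm can. A call is refused whole if a number of a shift passes 0.0417 or a number of a turn 7.16, either way. A call with a gripper value outside its range is refused whole. The fingers move at their own pace and stop on an object; "squeeze" is the grip in N (left out, the last holds). Time passes only in rows, so rows that do not move let the fingers close. It gives the time, the measured TCP pose, the force, the opening and the grip force at its end, in the units of the state.
- manip.get_state(): the state, without advancing time (a new reading comes with each control period).
- manip.camera(name): name is "scene" or "top"; returns the picture (400x640x3 uint8, red, green, blue); there is no depth.
- manip.camera_info(name): a dict with "camera_matrix" (3x3 intrinsics, pixels), "dist" ([k1, k2, p1, p2, k3] as OpenCV has them; the pictures are not rectified), "rvec" (rotation vector, rad) and "tvec" (3), from world to camera coordinates, as OpenCV has them. Camera axes: x right, y down, z forward; pixel columns grow to the right and rows downward; lengths in m; the calibration is good to about 2 mm. A picture is of the moment at which its call begins. camera_info takes no time and is no camera call.
- manip.hand_in(): hands the job in; it is judged then, once.
The state is a dict: "time": time; "joint_pos": joint angles; "qvel": joint speeds; "effort": joint torques, N m; "position": TCP position; "tcp_rot": TCP orientation; "ft_force": force on the tool from outside, world axes, zero at the start; "ft_torque": the same for the moment, N m; "opening": finger opening in m; "finger_force": force on a finger pad.
Only numpy, scipy, OpenCV 4.12 (cv2) and the standard library are available. Lean on these libraries where they do the work, as an engineer would, in place of code of your own. Each camera call takes 0.05 s, during which the arm holds its last target. There are 200 camera calls.

### The job

Open the spice tin and pack every spice pot on the counter upright on its floor in a honeycomb: one in the middle, the others nestled round it side by side, so that any pot still missing could be set into a free place without shifting the rest. Then lower the lid without letting it slam, press it down until the catch snaps, and tug the handle gently upward to check that the catch holds (press it again if it gives). Leave the tin latched and the other things on the counter where they are.

Things in the scene. Friction and masses are not known exactly. Their poses are not given: they have to be found in the camera images.
- pot1_mid (a point): spice pot with red lid (one of up to seven alike; 5 to 7 are present, an absent one reads None). Closed rigid round pot: body 56 mm in diameter, 36 mm high, with a round knob 22 mm in diameter and 19 mm high on the middle of its lid (55 mm high in all; 80 to 180 g). Point on its axis, half-way up (27.5 mm above its underside); z axis up along the knob. Pick it up by the knob
- pot2_mid (a point): spice pot with yellow lid (one of up to seven alike; 5 to 7 are present, an absent one reads None). Closed rigid round pot: body 56 mm in diameter, 36 mm high, with a round knob 22 mm in diameter and 19 mm high on the middle of its lid (55 mm high in all; 80 to 180 g). Point on its axis, half-way up (27.5 mm above its underside); z axis up along the knob. Pick it up by the knob
- pot3_mid (a point): spice pot with green lid (one of up to seven alike; 5 to 7 are present, an absent one reads None). Closed rigid round pot: body 56 mm in diameter, 36 mm high, with a round knob 22 mm in diameter and 19 mm high on the middle of its lid (55 mm high in all; 80 to 180 g). Point on its axis, half-way up (27.5 mm above its underside); z axis up along the knob. Pick it up by the knob
- pot4_mid (a point): spice pot with orange lid (one of up to seven alike; 5 to 7 are present, an absent one reads None). Closed rigid round pot: body 56 mm in diameter, 36 mm high, with a round knob 22 mm in diameter and 19 mm high on the middle of its lid (55 mm high in all; 80 to 180 g). Point on its axis, half-way up (27.5 mm above its underside); z axis up along the knob. Pick it up by the knob
- pot5_mid (a point): spice pot with brown lid (one of up to seven alike; 5 to 7 are present, an absent one reads None). Closed rigid round pot: body 56 mm in diameter, 36 mm high, with a round knob 22 mm in diameter and 19 mm high on the middle of its lid (55 mm high in all; 80 to 180 g). Point on its axis, half-way up (27.5 mm above its underside); z axis up along the knob. Pick it up by the knob
- pot6_mid (a point): spice pot with off-white lid (one of up to seven alike; 5 to 7 are present, an absent one reads None). Closed rigid round pot: body 56 mm in diameter, 36 mm high, with a round knob 22 mm in diameter and 19 mm high on the middle of its lid (55 mm high in all; 80 to 180 g). Point on its axis, half-way up (27.5 mm above its underside); z axis up along the knob. Pick it up by the knob
- pot7_mid (a point): spice pot with blue lid (one of up to seven alike; 5 to 7 are present, an absent one reads None). Closed rigid round pot: body 56 mm in diameter, 36 mm high, with a round knob 22 mm in diameter and 19 mm high on the middle of its lid (55 mm high in all; 80 to 180 g). Point on its axis, half-way up (27.5 mm above its underside); z axis up along the knob. Pick it up by the knob
- tin_floor (a point): centre of the inner floor of the fixed round steel tin, 3 mm above the counter; z up, x points to the back, from catch to hinge. Inner diameter 180 mm, wall 3 mm, rim 35 mm above this floor: seven pots fit in one layer, one in the middle and six round it with centres 56 to 62 mm from the middle. At the front (-x) its spring clip stands out to 130 mm from the centre, 62 mm high
- lid (a joint): hinge of the tin's lid, rad: 0 shut, grows as its front is lifted, 1.7 open at its stop (just past upright). Free hinge: stays open past 1.5, falls shut below 1.35. Starts shut or ajar. Laid down, it rests on the catch at about 0.11, not latched; about 10 N pressed down on the handle snap it to 0. Latched, it has 0.01 to 0.02 rad of play; the catch holds a 3 to 8 N tug at the handle, 12 to 16 N pull it free
- lid_hinge (a point): middle of the lid's hinge line, 40 mm above the counter, 100 mm behind the tin's centre; the hinge line is its y axis; x and z turn with the lid
- lid_handle (a point): middle of the lid's black bar handle over its front rim: round bar 10 mm thick, 72 mm long, parallel to the hinge line (this point's y axis), bar axis 30 mm above the lid's top (98 mm above the counter when shut); from the hinge line it is 196 mm to the front and 58 mm above it (with the lid shut). z points out of the lid's top. The lid: see-through pane in a steel rim, 188 mm across, 28 mm deep, 220 g, clears the pots' knobs by 5 mm
- catch (a joint): catch: brass spring roller on a steel clip at the tin's front, m: 0 at rest, grows to about 0.003 (outward) while the nose on the lid's front rim passes it on its way down or up
- mug_mid (a point): bystander: blue ceramic mug with a handle, 80 mm across, 92 mm high; point half-way up its axis
- oil_mid (a point): bystander: green oil bottle, 62 mm across, 200 mm high; point half-way up its axis
- jar_mid (a point): bystander: amber glass jar with a steel cap and no knob, 64 mm across, 85 mm high; point half-way up its axis
- pepper_mid (a point): bystander: dark wooden pepper mill, 48 mm across, 150 mm high; point half-way up its axis
- bowl_mid (a point): bystander: white bowl, 130 mm across, 50 mm high; point on its axis 25 mm above its foot
- cup_mid (a point): bystander: white cup without handle, 72 mm across, 80 mm high; point half-way up its axis
- spoon_mid (a point): bystander: spoon, 190 mm long, lying flat; point 6 mm above the counter near its middle

How it is judged:
On the way, in this order (a step that is already met when the one before it is completed fails the run):
1. the lid is opened (value of joint lid above 1.5 rad), for 0.2 s.
2. all the pots stand in the open tin in a honeycomb, one in the middle (horizontal distance between each of pot1_mid, pot2_mid, pot3_mid, pot4_mid, pot5_mid, pot6_mid, pot7_mid and tin_floor below 0.064 m and z of each of pot1_mid, pot2_mid, pot3_mid, pot4_mid, pot5_mid, pot6_mid, pot7_mid in the frame of tin_floor below 0.033 m and angle between each of pot1_mid, pot2_mid, pot3_mid, pot4_mid, pot5_mid, pot6_mid, pot7_mid's own z axis and vertical below 0.12 rad and horizontal distance between any of pot1_mid, pot2_mid, pot3_mid, pot4_mid, pot5_mid, pot6_mid, pot7_mid and tin_floor below 0.012 m and (horizontal distance between pot1_mid and pot2_mid below 0.067 m or horizontal distance between pot1_mid and pot2_mid above 0.094 m) and (horizontal distance between pot1_mid and pot3_mid below 0.067 m or horizontal distance between pot1_mid and pot3_mid above 0.094 m) and (horizontal distance between pot1_mid and pot4_mid below 0.067 m or horizontal distance between pot1_mid and pot4_mid above 0.094 m) and (horizontal distance between pot1_mid and pot5_mid below 0.067 m or horizontal distance between pot1_mid and pot5_mid above 0.094 m) and (horizontal distance between pot1_mid and pot6_mid below 0.067 m or horizontal distance between pot1_mid and pot6_mid above 0.094 m) and (horizontal distance between pot1_mid and pot7_mid below 0.067 m or horizontal distance between pot1_mid and pot7_mid above 0.094 m) and (horizontal distance between pot2_mid and pot3_mid below 0.067 m or horizontal distance between pot2_mid and pot3_mid above 0.094 m) and (horizontal distance between pot2_mid and pot4_mid below 0.067 m or horizontal distance between pot2_mid and pot4_mid above 0.094 m) and (horizontal distance between pot2_mid and pot5_mid below 0.067 m or horizontal distance between pot2_mid and pot5_mid above 0.094 m) and (horizontal distance between pot2_mid and pot6_mid below 0.067 m or horizontal distance between pot2_mid and pot6_mid above 0.094 m) and (horizontal distance between pot2_mid and pot7_mid below 0.067 m or horizontal distance between pot2_mid and pot7_mid above 0.094 m) and (horizontal distance between pot3_mid and pot4_mid below 0.067 m or horizontal distance between pot3_mid and pot4_mid above 0.094 m) and (horizontal distance between pot3_mid and pot5_mid below 0.067 m or horizontal distance between pot3_mid and pot5_mid above 0.094 m) and (horizontal distance between pot3_mid and pot6_mid below 0.067 m or horizontal distance between pot3_mid and pot6_mid above 0.094 m) and (horizontal distance between pot3_mid and pot7_mid below 0.067 m or horizontal distance between pot3_mid and pot7_mid above 0.094 m) and (horizontal distance between pot4_mid and pot5_mid below 0.067 m or horizontal distance between pot4_mid and pot5_mid above 0.094 m) and (horizontal distance between pot4_mid and pot6_mid below 0.067 m or horizontal distance between pot4_mid and pot6_mid above 0.094 m) and (horizontal distance between pot4_mid and pot7_mid below 0.067 m or horizontal distance between pot4_mid and pot7_mid above 0.094 m) and (horizontal distance between pot5_mid and pot6_mid below 0.067 m or horizontal distance between pot5_mid and pot6_mid above 0.094 m) and (horizontal distance between pot5_mid and pot7_mid below 0.067 m or horizontal distance between pot5_mid and pot7_mid above 0.094 m) and (horizontal distance between pot6_mid and pot7_mid below 0.067 m or horizontal distance between pot6_mid and pot7_mid above 0.094 m) and value of joint lid above 1 rad), for 0.2 s.
3. the lid is pressed fully shut, past its catch (value of joint lid below 0.008 rad), for 0.2 s.
4. the lid is tugged upward against its catch and the catch holds it (value of joint lid below 0.03 rad and contact force between lid and catch above 1 N and contact force between the fingers and lid above 1 N), for 0.2 s.
At the end, for the whole second after the job is handed in: The lid is latched (hinge below 0.03 rad) and at rest; every pot present stands upright on the tin's floor, one within 12 mm of its centre; any two pots are neighbours (centres under 67 mm apart) or leave room for a pot between them (over 94 mm apart) (horizontal distance between each of pot1_mid, pot2_mid, pot3_mid, pot4_mid, pot5_mid, pot6_mid, pot7_mid and tin_floor below 0.064 m and z of each of pot1_mid, pot2_mid, pot3_mid, pot4_mid, pot5_mid, pot6_mid, pot7_mid in the frame of tin_floor below 0.033 m and angle between each of pot1_mid, pot2_mid, pot3_mid, pot4_mid, pot5_mid, pot6_mid, pot7_mid's own z axis and vertical below 0.12 rad and horizontal distance between any of pot1_mid, pot2_mid, pot3_mid, pot4_mid, pot5_mid, pot6_mid, pot7_mid and tin_floor below 0.012 m and (horizontal distance between pot1_mid and pot2_mid below 0.067 m or horizontal distance between pot1_mid and pot2_mid above 0.094 m) and (horizontal distance between pot1_mid and pot3_mid below 0.067 m or horizontal distance between pot1_mid and pot3_mid above 0.094 m) and (horizontal distance between pot1_mid and pot4_mid below 0.067 m or horizontal distance between pot1_mid and pot4_mid above 0.094 m) and (horizontal distance between pot1_mid and pot5_mid below 0.067 m or horizontal distance between pot1_mid and pot5_mid above 0.094 m) and (horizontal distance between pot1_mid and pot6_mid below 0.067 m or horizontal distance between pot1_mid and pot6_mid above 0.094 m) and (horizontal distance between pot1_mid and pot7_mid below 0.067 m or horizontal distance between pot1_mid and pot7_mid above 0.094 m) and (horizontal distance between pot2_mid and pot3_mid below 0.067 m or horizontal distance between pot2_mid and pot3_mid above 0.094 m) and (horizontal distance between pot2_mid and pot4_mid below 0.067 m or horizontal distance between pot2_mid and pot4_mid above 0.094 m) and (horizontal distance between pot2_mid and pot5_mid below 0.067 m or horizontal distance between pot2_mid and pot5_mid above 0.094 m) and (horizontal distance between pot2_mid and pot6_mid below 0.067 m or horizontal distance between pot2_mid and pot6_mid above 0.094 m) and (horizontal distance between pot2_mid and pot7_mid below 0.067 m or horizontal distance between pot2_mid and pot7_mid above 0.094 m) and (horizontal distance between pot3_mid and pot4_mid below 0.067 m or horizontal distance between pot3_mid and pot4_mid above 0.094 m) and (horizontal distance between pot3_mid and pot5_mid below 0.067 m or horizontal distance between pot3_mid and pot5_mid above 0.094 m) and (horizontal distance between pot3_mid and pot6_mid below 0.067 m or horizontal distance between pot3_mid and pot6_mid above 0.094 m) and (horizontal distance between pot3_mid and pot7_mid below 0.067 m or horizontal distance between pot3_mid and pot7_mid above 0.094 m) and (horizontal distance between pot4_mid and pot5_mid below 0.067 m or horizontal distance between pot4_mid and pot5_mid above 0.094 m) and (horizontal distance between pot4_mid and pot6_mid below 0.067 m or horizontal distance between pot4_mid and pot6_mid above 0.094 m) and (horizontal distance between pot4_mid and pot7_mid below 0.067 m or horizontal distance between pot4_mid and pot7_mid above 0.094 m) and (horizontal distance between pot5_mid and pot6_mid below 0.067 m or horizontal distance between pot5_mid and pot6_mid above 0.094 m) and (horizontal distance between pot5_mid and pot7_mid below 0.067 m or horizontal distance between pot5_mid and pot7_mid above 0.094 m) and (horizontal distance between pot6_mid and pot7_mid below 0.067 m or horizontal distance between pot6_mid and pot7_mid above 0.094 m) and value of joint lid below 0.03 rad and velocity of joint lid below 0.1 rad/s and linear speed of each of pot1, pot2, pot3, pot4, pot5, pot6, pot7 below 0.03 m/s); the robot touches nothing.
It fails at once if the lid is let slam shut (velocity of joint lid below -4 rad/s).
It fails at once if a bystander is moved by more than 4 cm (distance of any of mug_mid, oil_mid, jar_mid, pepper_mid, bowl_mid, cup_mid, spoon_mid from where it was at the start of the episode above 0.04 m).
Of pot1, pot2, pot3, pot4, pot5, pot6, pot7 only 5 to 7 are there at a start; the rules pass over those that are not, and their reading is None.
At some moment in a run one of pot1, pot2, pot3, pot4, pot5, pot6, pot7 may be knocked a few centimetres aside while the robot is not near it.
It also fails if it takes over 210 s, if anything falls off the work surface, if the arm or the gripper's body presses on something with over 40 N, if the wrist force passes 120 N, or if a joint passes its speed limit or range.

## Working session

There is one attempt and no reset: what is moved stays moved. The work goes in short steps, Python scripts to look and compute and a tool call to move; the robot and the scene stay as the last step left them, time stands still between calls to the robot, and variables do not carry over. Pictures are saved under pics/ and viewed, at most 14 in all, crops included, and the job is handed in when it is done.

Besides the shell and the picture viewer there is one more tool, called after ">>>" in YAML: its name, and indented under it one key for each argument. carry_out: Moves the arm, as the interface text tells. Its arguments: {"type":"object","properties":{"increments":{"type":"array","items":{"type":"object","properties":{"grip":{"type":"number"},"dx":{"type":"number"},"dy":{"type":"number"},"dz":{"type":"number"},"turn":{"type":"number"}}}},"squeeze":{"type":"number"}},"required":["increments"]}

```bash
ls; mkdir -p pics; cat > h.py <<'E'
import numpy as np, cv2
from station import manip
def snap(name,fn=None):
    im=manip.camera(name)
    if fn: cv2.imwrite('pics/'+fn,cv2.cvtColor(im,cv2.COLOR_RGB2BGR))
    return im
def cam(name):
    c=manip.camera_info(name);K=np.array(c['camera_matrix'],float);D=np.array(c['dist'],float)
    rv=np.array(c['rvec'],float).reshape(3);tv=np.array(c['tvec'],float).reshape(3)
    R=cv2.Rodrigues(rv)[0];return K,D,rv,tv,R,-R.T@tv
def ray(name,uv):
    K,D,rv,tv,R,C=cam(name)
    p=cv2.undistortPoints(np.array(uv,float).reshape(-1,1,2),K,D).reshape(-1,2)
    return C,np.c_[p,np.ones(len(p))]@R
def onz(name,uv,z):
    C,d=ray(name,uv);return C+d*((z-C[2])/d[:,2])[:,None]
def proj(name,P):
    K,D,rv,tv,R,C=cam(name);return cv2.projectPoints(np.array(P,float).reshape(-1,1,3),rv,tv,K,D)[0].reshape(-1,2)
E
python3 - <<'E'
from h import *
snap('scene','s0.png');snap('top','t0.png')
s=manip.get_state()
for k in s: print(k,np.round(s[k],3).tolist())
for n in('scene','top'): c=cam(n);print(n,c[5].round(3),c[4][2].round(3),c[0].round(0).tolist())
E
```

```text
pics
time 0.1
joint_pos [1.101, 0.053, 1.402, 0.0, 1.689, -0.07]
qvel [0.001, 0.001, -0.004, -0.0, -0.002, 0.0]
effort [0.001, -38.258, -36.098, -0.0, 0.005, -0.0]
position [0.204, 0.483, 0.231]
tcp_rot [[-0.921, 0.389, -0.001], [0.389, 0.921, -0.001], [0.0, -0.001, -1.0]]
ft_force [0.338, -0.784, 0.446]
ft_torque [-0.004, 0.017, -0.017]
finger_force 0.0
opening 0.085
scene [ 1.199 -0.512  0.765] [-0.639  0.491 -0.592] [[420.0, 0.0, 318.0], [0.0, 420.0, 205.0], [0.0, 0.0, 1.0]]
top [0.372 0.024 1.535] [ 0.069  0.008 -0.998] [[487.0, 0.0, 322.0], [0.0, 487.0, 195.0], [0.0, 0.0, 1.0]]
```

View pics/s0.png

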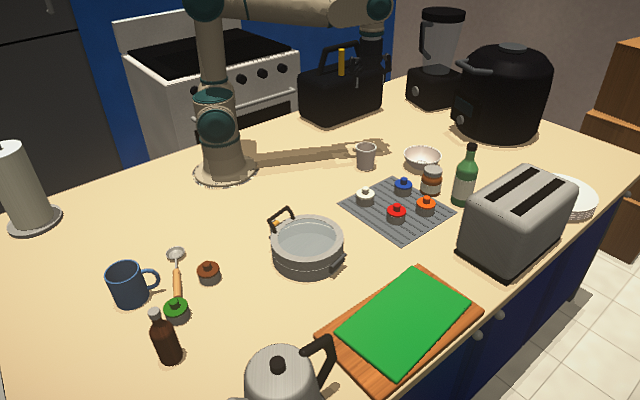

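View pics/t0.png

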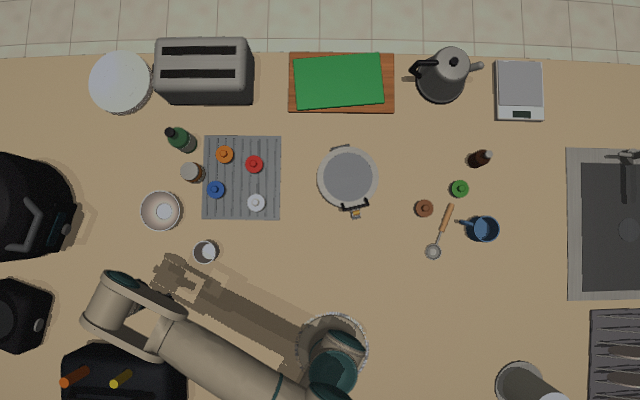

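The scene view shows the tin at about (307,247), with its handle at (282,217) pointing to the robot, and six pots: white, blue, red, orange, brown and green. The yellow one is absent. The top view has the tin at (347,178), the handle at (353,204), pots on the grey mat at (225,154), (254,164), (216,190) and (256,202), and brown and green pots at (424,208) and (459,188).

```bash
cat >> h.py <<'E'
REF={'red':(254,164),'orange':(225,154),'blue':(216,190),'white':(256,202),'brown':(424,208),'green':(459,188)}
def pots(im,refs=REF,win=22):
    hsv=cv2.cvtColor(im,cv2.COLOR_RGB2HSV).astype(int);H,S,V=hsv[...,0],hsv[...,1],hsv[...,2]
    sat=S>150
    M={'red':sat&((H<4)|(H>174))&(V>90),'orange':sat&(H>=7)&(H<17)&(V>140),'blue':sat&(H>105)&(H<125)&(V>60),
       'white':(S<70)&(V>175),'brown':(S>110)&((H<14)|(H>174))&(V>40)&(V<150),'green':(S>130)&(H>45)&(H<75)&(V>40)}
    out={}
    for k,(u,v) in refs.items():
        m=np.zeros(im.shape[:2],np.uint8);u0,v0=int(u),int(v)
        a=slice(max(v0-win,0),v0+win+1),slice(max(u0-win,0),u0+win+1)
        m[a]=M[k][a]
        m=cv2.morphologyEx(m,cv2.MORPH_CLOSE,np.ones((5,5)))
        n,l,st,c=cv2.connectedComponentsWithStats(m)
        if n<2: out[k]=None;continue
        i=1+np.argmax(st[1:,4]);cn=max(cv2.findContours((l==i).astype(np.uint8),0,2)[0],key=len)
        (cu,cv_),r=cv2.minEnclosingCircle(cn)
        out[k]=(c[i],st[i,4],(cu,cv_,r),onz('top',[(c[i])],0.04)[0].round(4))
    return out
E
python3 - <<'E'
from h import *
im=snap('top')
for k,o in pots(im).items(): print(k,o and (o[0].round(1),o[1],np.round(o[2],1),o[3]))
a=cv2.resize(im[135:225,300:400],None,fx=4,fy=4,interpolation=cv2.INTER_CUBIC)
b=cv2.resize(snap('scene')[195:285,260:360],None,fx=4,fy=4,interpolation=cv2.INTER_CUBIC)
cv2.imwrite('pics/c1.png',cv2.cvtColor(np.hstack([a,b]),cv2.COLOR_RGB2BGR))
E
```

```text
red (array([253.7, 163.9]), np.int32(235), array([253.6, 163.8,   8.6]), array([0.57  , 0.2479, 0.04  ]))
orange (array([223.8, 153.8]), np.int32(228), array([223.7, 153.7,   8.5]), array([0.6009, 0.3427, 0.04  ]))
blue (array([215.2, 189.3]), np.int32(224), array([215.3, 189.3,   8.5]), array([0.4894, 0.3662, 0.04  ]))
white None
brown (array([423.9, 207.9]), np.int32(239), array([423.8, 208. ,   8.8]), array([ 0.44  , -0.2798,  0.04  ]))
green (array([459.6, 188.3]), np.int32(208), array([459.1, 188.3,   8.3]), array([ 0.5023, -0.3921,  0.04  ]))
```

View pics/c1.png

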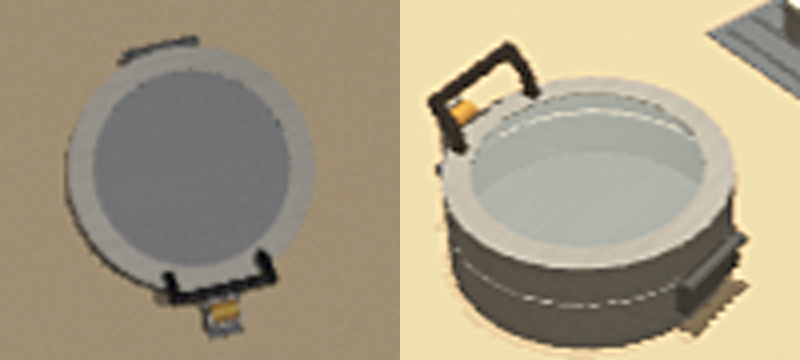

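The crop shows the empty tin under its see-through lid. In the top view the handle bar runs from (343,209.5) to (367.5,205.5), with the clip at (356,214.5), the hinge at (340,147) and the lid centre at (347.5,177.5). In the scene view the bar runs from (269.2,220) to (287.5,206.5).

```bash
cat >> h.py <<'E'
def tri(ut,us):
    A=np.zeros((3,3));b=np.zeros(3);r=[]
    for n,uv in(('top',ut),('scene',us)):
        C,d=ray(n,[uv]);d=d[0]/np.linalg.norm(d[0]);P=np.eye(3)-np.outer(d,d);A+=P;b+=P@C
    return np.linalg.solve(A,b)
E
python3 - <<'E'
from h import *
im=snap('top')
a=tri((343,209),(287.5,206.5));b=tri((367.5,205),(269.2,220));print('bar',a,b,(a+b)/2,np.linalg.norm(a-b))
# lid rim (light steel) ring -> ellipse
hsv=cv2.cvtColor(im,cv2.COLOR_RGB2HSV);sub=hsv[135:225,300:400]
m=((sub[...,1]<40)&(sub[...,2]>125)).astype(np.uint8)
m=cv2.morphologyEx(m,cv2.MORPH_OPEN,np.ones((3,3)))
c=max(cv2.findContours(m,0,1)[0],key=len)
(e,ax,_)=cv2.fitEllipse(c);e=np.array(e)+[300,135];print('lid ell',e,ax)
for z in(.068,.075):print(onz('top',[e],z))
print('hinge',onz('top',[(340,147)],.04),'clip',onz('top',[(356,214.5)],.055))
print('white',cv2.cvtColor(im,cv2.COLOR_RGB2HSV)[196:208:3,250:262:3].tolist())
E
```

```text
bar [ 0.43191281 -0.02709928  0.09700704] [ 0.44591048 -0.09758611  0.09506304] [ 0.43891164 -0.0623427   0.09603504] 0.07188954772102416
lid ell [347.36958694 176.33311844] (55.78920364379883, 57.21522521972656)
[[ 0.53156201 -0.04135529  0.068     ]]
[[ 0.53079856 -0.04104271  0.075     ]]
hinge [[ 0.62579357 -0.01895067  0.04      ]] clip [[ 0.41680684 -0.06928899  0.055     ]]
white [[[108, 8, 153], [111, 11, 168], [113, 12, 169], [109, 12, 170]], [[111, 11, 168], [0, 0, 155], [21, 17, 153], [107, 11, 167]], [[111, 15, 170], [111, 15, 171], [114, 15, 172], [105, 7, 143]], [[110, 14, 169], [150, 2, 142], [13, 14, 131], [107, 14, 169]]]
```

>>> carry_out:
  increments:
    - {"turn": 6.8}
    - {"turn": 6.8}
    - {"turn": 6.8}
    - {"turn": 6.8}
    - {"turn": 6.8}
    - {"turn": 6.8}
    - {"turn": 6.8}
    - {"turn": 6.8}
    - {}

```text
$.increments[0]: bad value
```

```bash
cat >> h.py <<'E'
def go(P,tag=''):
    "shift from the measured pose to P, in tool axes (mm)"
    s=manip.get_state();R=np.array(s['tcp_rot']);p=np.array(s['position'])
    print(tag,'mm dx,dy,dz',(R.T@(np.array(P)-p)*1000).round(1),'y-angle',np.degrees(np.arctan2(R[1,1],R[0,1])).round(1),'at',p.round(4),'t',s['time'])
E
python3 - <<'E'
from h import *
go((.439,-.0623,.15),'above handle')
E
```

```text
above handle mm dx,dy,dz [-428.6 -411.3   81.2] y-angle 67.1 at [0.2043 0.4835 0.2309] t 0.25
```

>>> carry_out:
  increments:
    - {"grip": 0.085, "dx": 0, "dy": 0, "dz": 0, "turn": 6.8}
    - {"grip": 0.085, "dx": 0, "dy": 0, "dz": 0, "turn": 6.8}
    - {"grip": 0.085, "dx": 0, "dy": 0, "dz": 0, "turn": 6.8}
    - {"grip": 0.085, "dx": 0, "dy": 0, "dz": 0, "turn": 6.8}
    - {"grip": 0.085, "dx": 0, "dy": 0, "dz": 0, "turn": 6.8}
    - {"grip": 0.085, "dx": 0, "dy": 0, "dz": 0, "turn": 6.8}
    - {"grip": 0.085, "dx": 0, "dy": 0, "dz": 0, "turn": 6.8}
    - {"grip": 0.085, "dx": 0, "dy": 0, "dz": 0, "turn": 6.8}
    - {"grip": 0.085, "dx": 0, "dy": 0, "dz": 0, "turn": 0}

```text
time: 1.0
position: [0.2043, 0.4836, 0.2312]
tcp_rot: [[-0.216, 0.976, -0.0], [0.976, 0.216, -0.0], [-0.0, -0.0, -1.0]]
ft_force: [0.1, 0.6, 0.2]
opening: 0.0851
finger_force: 0.0
```

```bash
python3 - <<'E'
from h import *
go((.439,-.0623,.15),'above handle')
E
```

```text
above handle mm dx,dy,dz [-583.6  111.5   81.3] y-angle 12.5 at [0.2043 0.4836 0.2312] t 1.0
```

>>> carry_out:
  increments:
    - {"grip": 0.085, "dx": -0.03, "dy": 0.02, "dz": 0, "turn": 0}
    - {"grip": 0.085, "dx": -0.04, "dy": 0.02, "dz": 0, "turn": 0}
    - {"grip": 0.085, "dx": -0.04, "dy": 0.02, "dz": 0, "turn": 0}
    - {"grip": 0.085, "dx": -0.04, "dy": 0.01, "dz": 0, "turn": 0}
    - {"grip": 0.085, "dx": -0.04, "dy": 0.01, "dz": 0, "turn": 0}
    - {"grip": 0.085, "dx": -0.04, "dy": 0.01, "dz": 0, "turn": 0}
    - {"grip": 0.085, "dx": -0.04, "dy": 0.01, "dz": 0, "turn": 0}
    - {"grip": 0.085, "dx": -0.04, "dy": 0.01, "dz": 0, "turn": 0}
    - {"grip": 0.085, "dx": -0.04, "dy": 0, "dz": 0, "turn": 0}
    - {"grip": 0.085, "dx": -0.04, "dy": 0, "dz": 0, "turn": 0}

```text
time: 1.83
position: [0.3937, 0.1301, 0.2313]
tcp_rot: [[-0.224, 0.975, 0.0], [0.975, 0.224, 0.0], [0.0, 0.0, -1.0]]
ft_force: [1.3, 0.4, 0.2]
opening: 0.0851
finger_force: 0.0
```

>>> carry_out:
  increments:
    - {"grip": 0.085, "dx": -0.04, "dy": 0, "dz": 0, "turn": 0}
    - {"grip": 0.085, "dx": -0.04, "dy": 0, "dz": 0, "turn": 0}
    - {"grip": 0.085, "dx": -0.04, "dy": 0, "dz": 0, "turn": 0}
    - {"grip": 0.06, "dx": -0.04, "dy": 0, "dz": 0.02, "turn": 0}
    - {"grip": 0.05, "dx": -0.03, "dy": 0, "dz": 0.02, "turn": 0}
    - {"grip": 0.05, "dx": 0, "dy": 0, "dz": 0.02, "turn": 0}
    - {"grip": 0.05, "dx": 0, "dy": 0, "dz": 0, "turn": 0}

```text
time: 2.42
position: [0.4327, -0.0517, 0.1685]
tcp_rot: [[-0.22, 0.975, -0.007], [0.975, 0.22, 0.002], [0.003, -0.007, -1.0]]
ft_force: [-0.7, -0.1, -0.7]
opening: 0.0499
finger_force: 0.0
```

```bash
python3 - <<'E'
from h import *
go((.439,-.0623,.082),'handle')
E
```

```text
handle mm dx,dy,dz [-12.    4.3  86.4] y-angle 12.7 at [ 0.4327 -0.0517  0.1685] t 2.4167
```

>>> carry_out:
  increments:
    - {"grip": 0.05, "dx": -0.012, "dy": 0.004, "dz": 0.03, "turn": 0}
    - {"grip": 0.05, "dx": 0, "dy": 0, "dz": 0.03, "turn": 0}
    - {"grip": 0.05, "dx": 0, "dy": 0, "dz": 0.027, "turn": 0}
    - {"grip": 0.05, "dx": 0, "dy": 0, "dz": 0, "turn": 0}
    - {"grip": 0, "dx": 0, "dy": 0, "dz": 0, "turn": 0}
    - {"grip": 0, "dx": 0, "dy": 0, "dz": 0, "turn": 0}
    - {"grip": 0, "dx": 0, "dy": 0, "dz": 0, "turn": 0}
    - {"grip": 0, "dx": 0, "dy": 0, "dz": 0, "turn": 0}
    - {"grip": 0, "dx": 0, "dy": 0, "dz": 0, "turn": 0}
  squeeze: 50

```text
time: 3.17
position: [0.4395, -0.0621, 0.0881]
tcp_rot: [[-0.221, 0.975, -0.005], [0.975, 0.221, -0.002], [-0.001, -0.005, -1.0]]
ft_force: [-19.1, -2.1, 15.6]
opening: 0.0081
finger_force: 49.1
```

```bash
python3 - <<'E'
from h import *
snap('scene','s1.png')
s=manip.get_state();print(s['position'],s['opening'],s['finger_force'],s['ft_force'])
# arc steps in tin frame (tool dy=+back, dz=+down), lid from 0
r=np.hypot(.196,.058);f0=np.arctan2(.058,.196)
th=np.r_[0,.1,np.arange(.2,1.66,.1),1.68]
y=-r*np.cos(f0+th);z=r*np.sin(f0+th)
for a,b,c in zip(th[1:],np.diff(y)*1000,-np.diff(z)*1000):print(round(a,2),b.round(1),c.round(1))
E
```

```text
[ 0.4395418  -0.06207993  0.0881686 ] 0.008067937181028502 49.05071139335632 [-19.29851759  -2.32756922  14.48163178]
0.1 6.8 -19.3
0.2 8.7 -18.5
0.3 10.5 -17.5
0.4 12.2 -16.4
0.5 13.7 -15.1
0.6 15.2 -13.7
0.7 16.5 -12.1
0.8 17.6 -10.4
0.9 18.5 -8.6
1.0 19.3 -6.7
1.1 19.9 -4.7
1.2 20.3 -2.7
1.3 20.4 -0.7
1.4 20.4 1.4
1.5 20.1 3.4
1.6 19.7 5.4
1.68 15.3 5.7
```

View pics/s1.png

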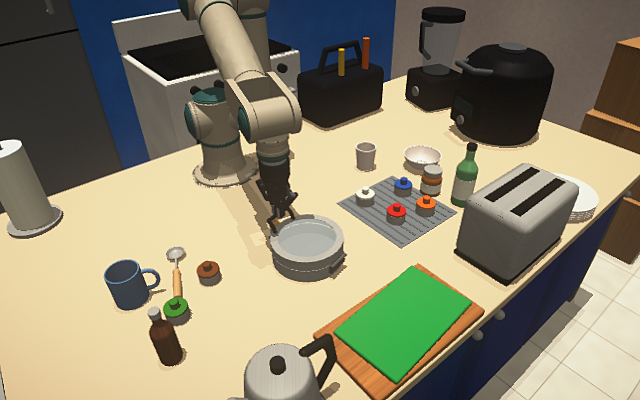

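The gripper has closed on the handle bar at (282,217). Now I lift the lid along its arc.

>>> carry_out:
  increments:
    - {"grip": 0, "dx": 0, "dy": 0, "dz": -0.007, "turn": 0}
    - {"grip": 0, "dx": 0, "dy": 0.003, "dz": -0.01, "turn": 0}
    - {"grip": 0, "dx": 0, "dy": 0.004, "dz": -0.01, "turn": 0}
    - {"grip": 0, "dx": 0, "dy": 0.009, "dz": -0.0185, "turn": 0}
    - {"grip": 0, "dx": 0, "dy": 0.0105, "dz": -0.0175, "turn": 0}
    - {"grip": 0, "dx": 0, "dy": 0, "dz": 0, "turn": 0}

```text
time: 3.72
position: [0.4703, -0.0544, 0.1539]
tcp_rot: [[-0.222, 0.975, 0.009], [0.975, 0.222, 0.001], [-0.001, 0.009, -1.0]]
ft_force: [0.1, 3.1, -1.9]
opening: 0.0075
finger_force: 50.1
```

```bash
python3 - <<'E'
from h import *
s=manip.get_state();print(s['position'],s['opening'],s['finger_force'],s['ft_force'])
im=snap('scene','s2.png')
cv2.imwrite('pics/s2c.png',cv2.cvtColor(cv2.resize(im[170:290,220:380],None,fx=4,fy=4),cv2.COLOR_RGB2BGR))
E
```

```text
[ 0.47031292 -0.05444341  0.15388689] 0.007468700260365783 50.09904205799103 [ 0.14776044  3.12136925 -1.92667933]
```

View pics/s2c.png

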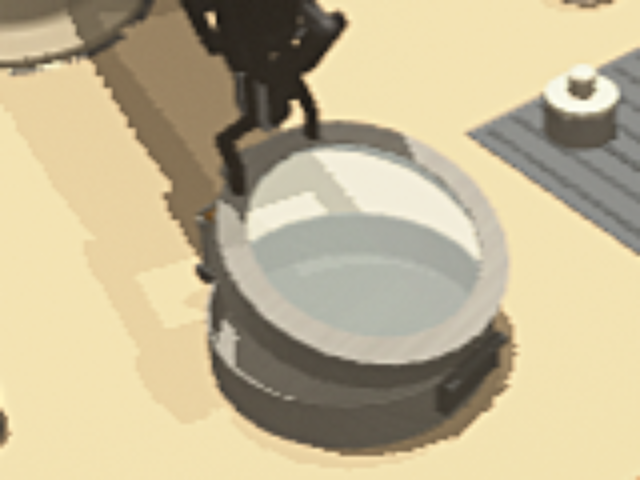

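The lid follows the grip and stands about 0.35 rad open. I continue along the arc.

>>> carry_out:
  increments:
    - {"grip": 0, "dx": 0, "dy": 0.0037, "dz": -0.005, "turn": 0}
    - {"grip": 0, "dx": 0, "dy": 0.0137, "dz": -0.0151, "turn": 0}
    - {"grip": 0, "dx": 0, "dy": 0.0152, "dz": -0.0137, "turn": 0}
    - {"grip": 0, "dx": 0, "dy": 0.0165, "dz": -0.0121, "turn": 0}
    - {"grip": 0, "dx": 0, "dy": 0.0176, "dz": -0.0104, "turn": 0}
    - {"grip": 0, "dx": 0, "dy": 0.0185, "dz": -0.0086, "turn": 0}
    - {"grip": 0, "dx": 0, "dy": 0.0193, "dz": -0.0067, "turn": 0}
    - {"grip": 0, "dx": 0, "dy": 0.0199, "dz": -0.0047, "turn": 0}
    - {"grip": 0, "dx": 0, "dy": 0.0203, "dz": -0.0027, "turn": 0}
    - {"grip": 0, "dx": 0, "dy": 0, "dz": 0, "turn": 0}

```text
time: 4.6
position: [0.6116, -0.0216, 0.234]
tcp_rot: [[-0.223, 0.975, 0.01], [0.975, 0.223, 0.002], [-0.001, 0.01, -1.0]]
ft_force: [-4.2, 6.8, 18.3]
opening: 0.0074
finger_force: 54.3
```

```bash
python3 - <<'E'
from h import *
s=manip.get_state();print(s['position'],s['opening'],s['finger_force'],s['ft_force'])
E
```

```text
[ 0.61162105 -0.02156439  0.23403614] 0.007378286818613706 54.25948619842529 [-4.16487332  6.81915402 18.3340597 ]
```

>>> carry_out:
  increments:
    - {"grip": 0, "dx": 0, "dy": 0.0204, "dz": -0.002, "turn": 0}
    - {"grip": 0, "dx": 0, "dy": 0.0204, "dz": 0.001, "turn": 0}
    - {"grip": 0, "dx": 0, "dy": 0.02, "dz": 0.002, "turn": 0}
    - {"grip": 0, "dx": 0, "dy": 0.0197, "dz": 0.004, "turn": 0}
    - {"grip": 0, "dx": 0, "dy": 0.01, "dz": 0.003, "turn": 0}
    - {"grip": 0, "dx": 0, "dy": 0, "dz": 0, "turn": 0}
    - {"grip": 0, "dx": 0, "dy": 0, "dz": 0, "turn": 0}

```text
time: 5.18
position: [0.6977, -0.0014, 0.2225]
tcp_rot: [[-0.223, 0.975, 0.005], [0.975, 0.223, 0.003], [0.002, 0.005, -1.0]]
ft_force: [-0.3, 7.6, 6.3]
opening: 0.0077
finger_force: 53.0
```

```bash
python3 - <<'E'
from h import *
s=manip.get_state();print(s['position'],s['opening'],s['finger_force'],s['ft_force'])
im=snap('scene')
cv2.imwrite('pics/s3c.png',cv2.cvtColor(cv2.resize(im[120:290,220:400],None,fx=3.3,fy=3.3),cv2.COLOR_RGB2BGR))
E
```

```text
[ 0.69770242 -0.00138229  0.2225365 ] 0.007745041577252592 52.97963619232178 [-0.27546641  7.56687759  6.28250605]
```

View pics/s3c.png

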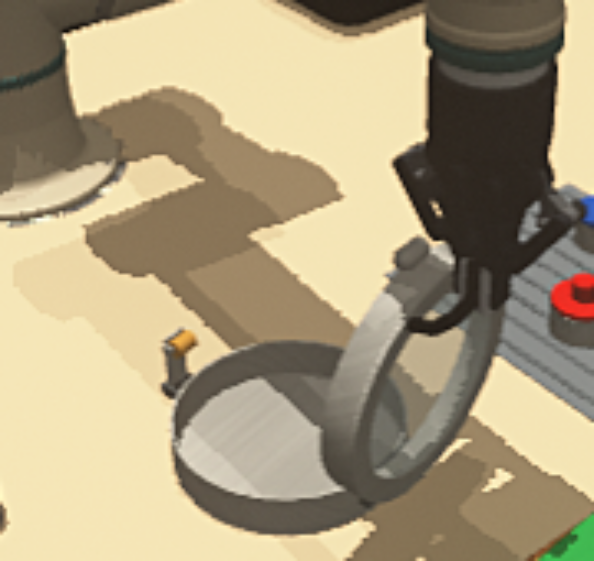

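The lid stands past upright, at about 1.63 rad by the arm's position. The handle is held at the tips, and the open tin and clip roller are visible. I release with a small opening and go up.

>>> carry_out:
  increments:
    - {"grip": 0.02, "dx": 0, "dy": 0, "dz": 0, "turn": 0}
    - {"grip": 0.02, "dx": 0, "dy": 0, "dz": 0, "turn": 0}
    - {"grip": 0.02, "dx": 0, "dy": 0, "dz": 0, "turn": 0}
    - {"grip": 0.022, "dx": 0, "dy": 0, "dz": -0.015, "turn": 0}
    - {"grip": 0.022, "dx": 0, "dy": 0, "dz": -0.025, "turn": 0}
    - {"grip": 0.04, "dx": 0, "dy": 0, "dz": -0.03, "turn": 0}
    - {"grip": 0.05, "dx": 0.02, "dy": 0, "dz": 0, "turn": 0}
    - {"grip": 0.05, "dx": 0.04, "dy": 0, "dz": 0, "turn": 0}
    - {"grip": 0.05, "dx": 0.04, "dy": -0.01, "dz": 0, "turn": 0}
    - {"grip": 0.05, "dx": 0.04, "dy": -0.01, "dz": 0, "turn": 0}

```text
time: 6.07
position: [0.6456, 0.1286, 0.2891]
tcp_rot: [[-0.218, 0.976, -0.001], [0.976, 0.218, -0.0], [-0.0, -0.001, -1.0]]
ft_force: [-0.1, 0.5, -0.1]
opening: 0.0499
finger_force: 0.0
```

>>> carry_out:
  increments:
    - {"grip": 0.05, "dx": 0.04, "dy": -0.04, "dz": 0, "turn": 0}
    - {"grip": 0.05, "dx": 0.02, "dy": -0.04, "dz": 0, "turn": 0}
    - {"grip": 0.05, "dx": 0, "dy": -0.04, "dz": 0, "turn": 0}
    - {"grip": 0.05, "dx": 0, "dy": -0.04, "dz": 0, "turn": 0}
    - {"grip": 0.05, "dx": 0, "dy": -0.04, "dz": 0, "turn": 0}
    - {"grip": 0.05, "dx": 0, "dy": -0.03, "dz": 0, "turn": 0}
    - {"grip": 0.05, "dx": 0, "dy": 0, "dz": 0, "turn": 0}

```text
time: 6.65
position: [0.4205, 0.1265, 0.2907]
tcp_rot: [[-0.219, 0.976, 0.001], [0.976, 0.219, -0.0], [-0.0, 0.001, -1.0]]
ft_force: [-0.2, -0.8, 0.3]
opening: 0.0498
finger_force: 0.0
```

```bash
sed -i "s/(S<70)&(V>175)/(S<45)\&(V>145)/" h.py; python3 - <<'E'
from h import *
s=manip.get_state();print(s['position'],s['opening'],s['ft_force'])
im=snap('top','t4.png')
for k,o in pots(im).items(): print(k,o and (o[0].round(1),o[1],np.round(o[2],1),o[3]))
a=cv2.resize(im[125:225,190:410],None,fx=3.5,fy=3.5,interpolation=cv2.INTER_CUBIC)
cv2.imwrite('pics/t4c.png',cv2.cvtColor(a,cv2.COLOR_RGB2BGR))
E
```

```text
[0.42053397 0.12650847 0.29067668] 0.04981015629769976 [-0.2296285  -0.75921427  0.25656783]
red (array([253.7, 163.8]), np.int32(236), array([253.6, 163.7,   8.7]), array([0.5701, 0.248 , 0.04  ]))
orange (array([223.8, 153.8]), np.int32(226), array([223.6, 153.7,   8.5]), array([0.6007, 0.3427, 0.04  ]))
blue (array([215.2, 189.2]), np.int32(226), array([215.3, 189.3,   8.6]), array([0.4895, 0.3663, 0.04  ]))
white None
brown (array([423.9, 207.9]), np.int32(239), array([423.8, 208. ,   8.8]), array([ 0.44  , -0.2798,  0.04  ]))
green (array([459.7, 188.1]), np.int32(202), array([459.3, 188.2,   8.2]), array([ 0.5028, -0.3924,  0.04  ]))
```

View pics/t4c.png

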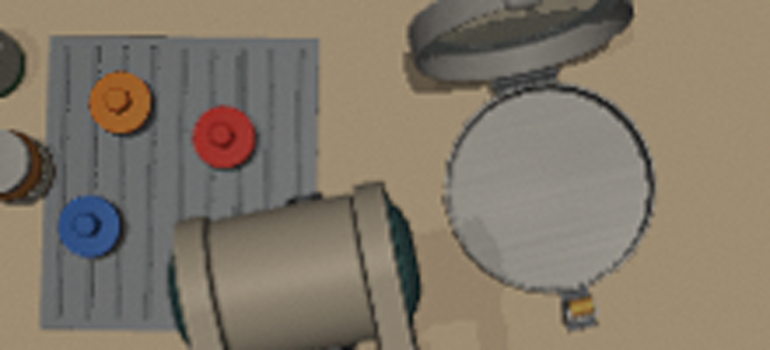

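Lid open and clear at crop (520,40). The tin's rim circle is at crop (549,188), which is (346.9,178.7) in the full image. Red, orange and blue are clear to see, while the arm hides white.

```bash
cat >> h.py <<'E'
def potpos(k,ref=None):
    im=snap('top');o=pots(im,{k:ref or REF[k]})[k]
    return o[3] if o is not None else None
E
python3 - <<'E'
from h import *
im=cv2.imread('pics/t4.png');g=cv2.cvtColor(im,cv2.COLOR_BGR2HSV)
m=((g[...,1]<40)&(g[...,2]>115)).astype(np.uint8);m[:150]=0;m[208:]=0;m[:,:318]=0;m[:,378:]=0
m=cv2.morphologyEx(m,cv2.MORPH_OPEN,np.ones((3,3)))
c=max(cv2.findContours(m,0,1)[0],key=cv2.contourArea);e=cv2.fitEllipse(cv2.convexHull(c));print(e)
print('floor z.003',onz('top',[e[0]],.003),'rim z.038',onz('top',[e[0]],.038))
m2=((g[...,1].astype(int)<60)).astype(np.uint8);m2[:150]=0;m2[210:]=0;m2[:,:312]=0;m2[:,384:]=0
m2=cv2.morphologyEx(m2,cv2.MORPH_OPEN,np.ones((5,5)))
c=max(cv2.findContours(m2,0,1)[0],key=cv2.contourArea);e=cv2.fitEllipse(c);print('outer',e,onz('top',[e[0]],.03))
go((.5701,.248,.13),'red above')
E
```

```text
((346.1822204589844, 179.0418243408203), (56.0301628112793, 56.169227600097656), 85.95967864990234)
floor z.003 [[ 0.52999758 -0.04058458  0.003     ]] rim z.038 [[ 0.526378   -0.03910555  0.038     ]]
outer ((346.89324951171875, 178.33348083496094), (59.62890625, 60.559688568115234), 126.24581146240234) [[ 0.52944389 -0.04163049  0.03      ]]
red above mm dx,dy,dz [ 85.9 170.1 161.1] y-angle 12.7 at [0.4226 0.1269 0.2907] t 6.7
```

>>> carry_out:
  increments:
    - {"grip": 0.05, "dx": 0.02, "dy": 0.04, "dz": 0.03, "turn": 0}
    - {"grip": 0.05, "dx": 0.02, "dy": 0.04, "dz": 0.03, "turn": 0}
    - {"grip": 0.05, "dx": 0.02, "dy": 0.04, "dz": 0.03, "turn": 0}
    - {"grip": 0.05, "dx": 0.02, "dy": 0.03, "dz": 0.03, "turn": 0}
    - {"grip": 0.05, "dx": 0.006, "dy": 0.02, "dz": 0.03, "turn": 0}
    - {"grip": 0.05, "dx": 0, "dy": 0, "dz": 0.01, "turn": 0}
    - {"grip": 0.05, "dx": 0, "dy": 0, "dz": 0, "turn": 0}

```text
time: 7.28
position: [0.544, 0.2262, 0.1481]
tcp_rot: [[-0.22, 0.976, -0.008], [0.976, 0.22, -0.003], [-0.001, -0.009, -1.0]]
ft_force: [-0.0, 0.0, -0.0]
opening: 0.0497
finger_force: 0.0
```

```bash
python3 - <<'E'
from h import *
go((.5701,.248,.045),'red')
E
```

```text
red mm dx,dy,dz [ 15.7  31.1 102.8] y-angle 12.7 at [0.544  0.2262 0.1481] t 7.2833
```

>>> carry_out:
  increments:
    - {"grip": 0.05, "dx": 0.016, "dy": 0.031, "dz": 0, "turn": 0}
    - {"grip": 0.05, "dx": 0, "dy": 0, "dz": 0.025, "turn": 0}
    - {"grip": 0.05, "dx": 0, "dy": 0, "dz": 0.025, "turn": 0}
    - {"grip": 0.05, "dx": 0, "dy": 0, "dz": 0.02, "turn": 0}
    - {"grip": 0.05, "dx": 0, "dy": 0, "dz": 0, "turn": 0}
    - {"grip": 0.05, "dx": 0, "dy": 0, "dz": 0, "turn": 0}

```text
time: 7.78
position: [0.5718, 0.2486, 0.0846]
tcp_rot: [[-0.219, 0.976, 0.0], [0.976, 0.219, 0.0], [-0.0, 0.0, -1.0]]
ft_force: [1.1, -0.0, 0.9]
opening: 0.0498
finger_force: 0.0
```

```bash
python3 - <<'E'
from h import *
go((.5701,.248,.045),'red')
E
```

```text
red mm dx,dy,dz [-0.2 -1.8 39.6] y-angle 12.7 at [0.5718 0.2486 0.0846] t 7.7833
```

>>> carry_out:
  increments:
    - {"grip": 0.05, "dx": 0, "dy": -0.002, "dz": 0.02, "turn": 0}
    - {"grip": 0.05, "dx": 0, "dy": 0, "dz": 0.02, "turn": 0}
    - {"grip": 0.05, "dx": 0, "dy": 0, "dz": 0, "turn": 0}
    - {"grip": 0.01, "dx": 0, "dy": 0, "dz": 0, "turn": 0}
    - {"grip": 0.01, "dx": 0, "dy": 0, "dz": 0, "turn": 0}
    - {"grip": 0.01, "dx": 0, "dy": 0, "dz": 0, "turn": 0}
    - {"grip": 0.01, "dx": 0, "dy": 0, "dz": 0, "turn": 0}
  squeeze: 40

```text
time: 8.37
position: [0.5714, 0.2492, 0.0467]
tcp_rot: [[-0.22, 0.976, 0.005], [0.976, 0.22, 0.002], [0.001, 0.006, -1.0]]
ft_force: [2.5, 0.9, 7.8]
opening: 0.0197
finger_force: 39.1
```

>>> carry_out:
  increments:
    - {"grip": 0.01, "dx": 0, "dy": 0, "dz": -0.02, "turn": 0}
    - {"grip": 0.01, "dx": 0, "dy": 0, "dz": -0.03, "turn": 0}
    - {"grip": 0.01, "dx": 0, "dy": 0, "dz": -0.03, "turn": 0}
    - {"grip": 0.01, "dx": 0, "dy": 0, "dz": 0, "turn": 0}
    - {"grip": 0.01, "dx": 0, "dy": 0, "dz": 0, "turn": 0}

```text
time: 8.78
position: [0.5708, 0.2491, 0.1265]
tcp_rot: [[-0.22, 0.976, 0.005], [0.976, 0.22, 0.002], [0.001, 0.005, -1.0]]
ft_force: [0.3, -0.5, -2.0]
opening: 0.0195
finger_force: 39.4
```

```bash
python3 - <<'E'
from h import *
go((.5305,-.041,.11),'tin')
snap('scene','s5.png')
E
```

```text
tin mm dx,dy,dz [-274.2 -103.1   15.7] y-angle 12.7 at [0.5708 0.2491 0.1265] t 8.7833
```

View pics/s5.png

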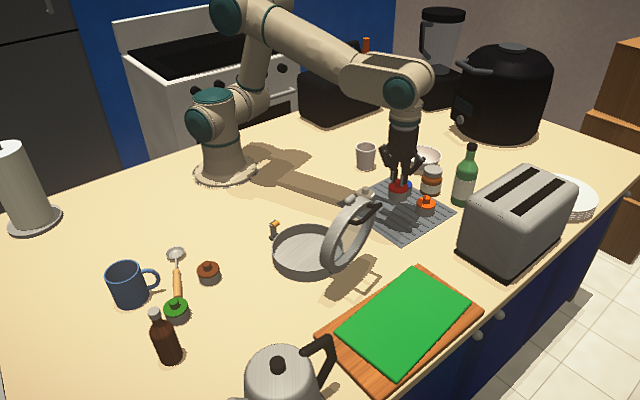

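Red is held at (400,187) clear of the mat, and the tin is open with the lid upright. The other pots are unmoved. I carry red to the middle.

>>> carry_out:
  increments:
    - {"grip": 0.01, "dx": -0.02, "dy": -0.03, "dz": 0, "turn": 0}
    - {"grip": 0.01, "dx": -0.03, "dy": -0.03, "dz": 0, "turn": 0}
    - {"grip": 0.01, "dx": -0.03, "dy": -0.03, "dz": 0, "turn": 0}
    - {"grip": 0.01, "dx": -0.038, "dy": -0.013, "dz": 0, "turn": 0}
    - {"grip": 0.01, "dx": -0.038, "dy": 0, "dz": 0, "turn": 0}
    - {"grip": 0.01, "dx": -0.038, "dy": 0, "dz": 0, "turn": 0}
    - {"grip": 0.01, "dx": -0.04, "dy": 0, "dz": 0, "turn": 0}
    - {"grip": 0.01, "dx": -0.04, "dy": 0, "dz": 0.01, "turn": 0}
    - {"grip": 0.01, "dx": 0, "dy": 0, "dz": 0, "turn": 0}
    - {"grip": 0.01, "dx": 0, "dy": 0, "dz": 0, "turn": 0}

```text
time: 9.67
position: [0.5289, -0.0417, 0.1109]
tcp_rot: [[-0.216, 0.976, -0.005], [0.976, 0.216, 0.001], [0.002, -0.004, -1.0]]
ft_force: [0.6, -0.2, -2.0]
opening: 0.02
finger_force: 39.7
```

```bash
python3 - <<'E'
from h import *
go((.5305,-.041,.049),'tin')
E
```

```text
tin mm dx,dy,dz [ 0.3  2.  61.9] y-angle 12.5 at [ 0.5289 -0.0417  0.1109] t 9.6667
```

>>> carry_out:
  increments:
    - {"grip": 0.01, "dx": 0, "dy": 0.002, "dz": 0.02, "turn": 0}
    - {"grip": 0.01, "dx": 0, "dy": 0, "dz": 0.02, "turn": 0}
    - {"grip": 0.01, "dx": 0, "dy": 0, "dz": 0.015, "turn": 0}
    - {"grip": 0.01, "dx": 0, "dy": 0, "dz": 0.007, "turn": 0}
    - {"grip": 0.01, "dx": 0, "dy": 0, "dz": 0, "turn": 0}
    - {"grip": 0.01, "dx": 0, "dy": 0, "dz": 0, "turn": 0}

```text
time: 10.17
position: [0.5318, -0.0386, 0.0511]
tcp_rot: [[-0.221, 0.975, -0.001], [0.975, 0.221, 0.0], [0.001, -0.001, -1.0]]
ft_force: [0.7, 0.6, -1.2]
opening: 0.0197
finger_force: 39.7
```

```bash
python3 - <<'E'
from h import *
go((.5305,-.041,.049),'tin');print(manip.get_state()['ft_force'])
im=snap('top')
hsv=cv2.cvtColor(im,cv2.COLOR_RGB2HSV);o=pots(im,{'white':(256,202)})['white'];print(o)
E
```

```text
tin mm dx,dy,dz [-2.  -1.8  2.1] y-angle 12.8 at [ 0.5318 -0.0386  0.0511] t 10.1667
[ 0.69593075  0.59906965 -1.20812782]
(array([255.38222222, 202.24888889]), np.int32(225), (255.3551788330078, 202.42413330078125, 8.583308219909668), array([0.4509, 0.2399, 0.04  ]))
```

>>> carry_out:
  increments:
    - {"grip": 0.01, "dx": -0.002, "dy": -0.002, "dz": 0, "turn": 0}
    - {"grip": 0.01, "dx": 0, "dy": 0, "dz": 0.003, "turn": 0}
    - {"grip": 0.01, "dx": 0, "dy": 0, "dz": 0, "turn": 0}
    - {"grip": 0.01, "dx": 0, "dy": 0, "dz": 0, "turn": 0}
    - {"grip": 0.01, "dx": 0, "dy": 0, "dz": 0, "turn": 0}

```text
time: 10.63
position: [0.5313, -0.0421, 0.0495]
tcp_rot: [[-0.22, 0.976, 0.002], [0.976, 0.22, -0.0], [-0.001, 0.002, -1.0]]
ft_force: [0.3, -0.6, 5.7]
opening: 0.0196
finger_force: 40.3
```

```bash
python3 - <<'E'
from h import *
go((.5305,-.041,.049),'tin');print(manip.get_state()['ft_force'])
E
```

```text
tin mm dx,dy,dz [ 1.3 -0.6  0.5] y-angle 12.7 at [ 0.5313 -0.0421  0.0495] t 10.6333
[ 0.25710028 -0.56687466  5.70994294]
```

>>> carry_out:
  increments:
    - {"grip": 0.045, "dx": 0, "dy": 0, "dz": 0, "turn": 0}
    - {"grip": 0.045, "dx": 0, "dy": 0, "dz": 0, "turn": 0}
    - {"grip": 0.045, "dx": 0, "dy": 0, "dz": 0, "turn": 0}
    - {"grip": 0.045, "dx": 0, "dy": 0, "dz": -0.015, "turn": 0}
    - {"grip": 0.045, "dx": 0, "dy": 0, "dz": -0.03, "turn": 0}
    - {"grip": 0.045, "dx": 0, "dy": 0, "dz": -0.03, "turn": 0}
    - {"grip": 0.045, "dx": 0.03, "dy": 0, "dz": 0, "turn": 0}
    - {"grip": 0.045, "dx": 0.038, "dy": -0.006, "dz": 0, "turn": 0}
    - {"grip": 0.045, "dx": 0.038, "dy": -0.01, "dz": 0, "turn": 0}
    - {"grip": 0.045, "dx": 0.038, "dy": 0, "dz": 0, "turn": 0}

```text
time: 11.47
position: [0.4817, 0.0959, 0.123]
tcp_rot: [[-0.219, 0.976, -0.001], [0.976, 0.219, -0.0], [0.0, -0.001, -1.0]]
ft_force: [0.5, 0.6, -0.2]
opening: 0.045
finger_force: 0.0
```

>>> carry_out:
  increments:
    - {"grip": 0.045, "dx": 0.038, "dy": 0, "dz": 0, "turn": 0}
    - {"grip": 0.045, "dx": 0.038, "dy": 0, "dz": 0, "turn": 0}
    - {"grip": 0.045, "dx": 0.038, "dy": 0, "dz": 0, "turn": 0}
    - {"grip": 0.045, "dx": 0.035, "dy": 0, "dz": 0, "turn": 0}
    - {"grip": 0.045, "dx": 0, "dy": 0, "dz": 0.02, "turn": 0}
    - {"grip": 0.045, "dx": 0, "dy": 0, "dz": 0.015, "turn": 0}
    - {"grip": 0.045, "dx": 0, "dy": 0, "dz": 0, "turn": 0}
    - {"grip": 0.045, "dx": 0, "dy": 0, "dz": 0, "turn": 0}

```text
time: 12.13
position: [0.45, 0.2401, 0.0876]
tcp_rot: [[-0.22, 0.976, -0.002], [0.976, 0.22, -0.001], [-0.0, -0.002, -1.0]]
ft_force: [0.6, -0.5, -0.0]
opening: 0.0448
finger_force: 0.0
```

```bash
python3 - <<'E'
from h import *
go((.4509,.2399,.046),'white')
im=snap('top');o=pots(im,{'red':(347,178)},30)['red'];print(o)
a=cv2.resize(im[125:225,190:410],None,fx=3.5,fy=3.5,interpolation=cv2.INTER_CUBIC)
cv2.imwrite('pics/t6c.png',cv2.cvtColor(a,cv2.COLOR_RGB2BGR))
E
```

```text
white mm dx,dy,dz [-0.4  1.  41.6] y-angle 12.7 at [0.45   0.2401 0.0876] t 12.1333
(array([346.8220339 , 177.92372881]), np.int32(236), (346.73077392578125, 177.88461303710938, 8.758016586303711), array([ 0.5297, -0.041 ,  0.04  ]))
```

View pics/t6c.png

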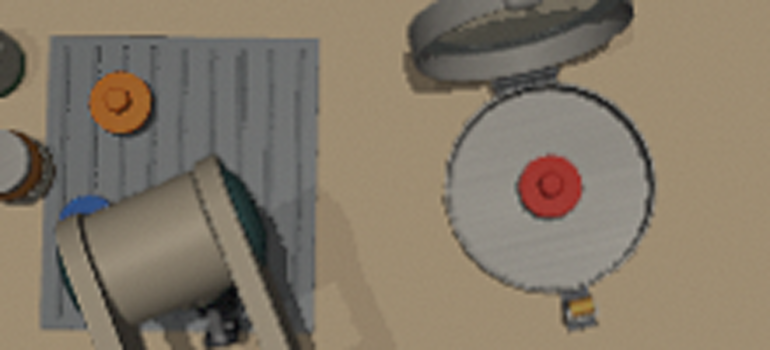

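Red sits in the middle, at crop (550,186) against a rim centre of about (549,188). Next is white, into the front-left place.

>>> carry_out:
  increments:
    - {"grip": 0.045, "dx": 0, "dy": 0.001, "dz": 0.02, "turn": 0}
    - {"grip": 0.045, "dx": 0, "dy": 0, "dz": 0.021, "turn": 0}
    - {"grip": 0.045, "dx": 0, "dy": 0, "dz": 0, "turn": 0}
    - {"grip": 0.01, "dx": 0, "dy": 0, "dz": 0, "turn": 0}
    - {"grip": 0.01, "dx": 0, "dy": 0, "dz": 0, "turn": 0}
    - {"grip": 0.01, "dx": 0, "dy": 0, "dz": 0, "turn": 0}
    - {"grip": 0.01, "dx": 0, "dy": 0, "dz": -0.02, "turn": 0}
    - {"grip": 0.01, "dx": 0, "dy": 0, "dz": -0.03, "turn": 0}
    - {"grip": 0.01, "dx": 0, "dy": 0, "dz": -0.03, "turn": 0}
    - {"grip": 0.01, "dx": -0.01, "dy": 0, "dz": 0, "turn": 0}

```text
time: 13.02
position: [0.4567, 0.233, 0.1354]
tcp_rot: [[-0.221, 0.975, 0.011], [0.975, 0.221, 0.006], [0.003, 0.012, -1.0]]
ft_force: [1.1, 0.4, -0.1]
opening: 0.0187
finger_force: 39.3
```

>>> carry_out:
  increments:
    - {"grip": 0.01, "dx": -0.03, "dy": 0, "dz": 0, "turn": 0}
    - {"grip": 0.01, "dx": -0.038, "dy": -0.006, "dz": 0, "turn": 0}
    - {"grip": 0.01, "dx": -0.038, "dy": -0.01, "dz": 0, "turn": 0}
    - {"grip": 0.01, "dx": -0.038, "dy": -0.01, "dz": 0, "turn": 0}
    - {"grip": 0.01, "dx": -0.038, "dy": -0.01, "dz": 0, "turn": 0}
    - {"grip": 0.01, "dx": -0.038, "dy": 0, "dz": 0, "turn": 0}
    - {"grip": 0.01, "dx": -0.033, "dy": 0, "dz": 0, "turn": 0}
    - {"grip": 0.01, "dx": 0, "dy": 0, "dz": 0, "turn": 0}
    - {"grip": 0.01, "dx": 0, "dy": 0, "dz": 0, "turn": 0}
    - {"grip": 0.01, "dx": 0, "dy": 0, "dz": 0, "turn": 0}

```text
time: 13.85
position: [0.4743, -0.0238, 0.1277]
tcp_rot: [[-0.219, 0.976, 0.001], [0.976, 0.219, 0.0], [0.0, 0.001, -1.0]]
ft_force: [0.3, 0.4, -2.5]
opening: 0.0191
finger_force: 39.4
```

```bash
python3 - <<'E'
from h import *
go((.4736,-.0237,.0505),'FL')
im=snap('top')
for k,r in(('blue',REF['blue']),('orange',REF['orange']),('green',REF['green']),('brown',REF['brown'])):
    o=pots(im,{k:r})[k];print(k,o and (o[0].round(1),o[1],o[3]))
E
```

```text
FL mm dx,dy,dz [ 0.2 -0.7 77.2] y-angle 12.7 at [ 0.4743 -0.0238  0.1277] t 13.85
blue (array([215.3, 189.3]), np.int32(225), array([0.4895, 0.3662, 0.04  ]))
orange (array([223.9, 153.8]), np.int32(228), array([0.6007, 0.3425, 0.04  ]))
green (array([459.6, 188.3]), np.int32(208), array([ 0.5021, -0.3921,  0.04  ]))
brown (array([424. , 207.9]), np.int32(239), array([ 0.44  , -0.2801,  0.04  ]))
```

>>> carry_out:
  increments:
    - {"grip": 0.01, "dx": 0, "dy": 0, "dz": 0.025, "turn": 0}
    - {"grip": 0.01, "dx": 0, "dy": 0, "dz": 0.025, "turn": 0}
    - {"grip": 0.01, "dx": 0, "dy": 0, "dz": 0.015, "turn": 0}
    - {"grip": 0.01, "dx": 0, "dy": 0, "dz": 0.008, "turn": 0}
    - {"grip": 0.01, "dx": 0, "dy": 0, "dz": 0.006, "turn": 0}
    - {"grip": 0.01, "dx": 0, "dy": 0, "dz": 0, "turn": 0}
    - {"grip": 0.01, "dx": 0, "dy": 0, "dz": 0, "turn": 0}

```text
time: 14.48
position: [0.4751, -0.023, 0.0519]
tcp_rot: [[-0.221, 0.975, 0.002], [0.975, 0.221, -0.0], [-0.0, 0.002, -1.0]]
ft_force: [-10.9, 0.9, 20.9]
opening: 0.0189
finger_force: 41.7
```

>>> carry_out:
  increments:
    - {"grip": 0.045, "dx": 0, "dy": 0, "dz": 0, "turn": 0}
    - {"grip": 0.045, "dx": 0, "dy": 0, "dz": 0, "turn": 0}
    - {"grip": 0.045, "dx": 0, "dy": 0, "dz": 0, "turn": 0}
    - {"grip": 0.045, "dx": 0, "dy": 0, "dz": -0.015, "turn": 0}
    - {"grip": 0.045, "dx": 0, "dy": 0, "dz": -0.03, "turn": 0}
    - {"grip": 0.045, "dx": 0, "dy": 0, "dz": -0.03, "turn": 0}
    - {"grip": 0.045, "dx": 0.03, "dy": 0, "dz": 0, "turn": 0}
    - {"grip": 0.045, "dx": 0.035, "dy": 0.006, "dz": 0, "turn": 0}
    - {"grip": 0.045, "dx": 0.035, "dy": 0.012, "dz": 0, "turn": 0}
    - {"grip": 0.045, "dx": 0.035, "dy": 0.012, "dz": 0, "turn": 0}

```text
time: 15.32
position: [0.4736, 0.116, 0.1237]
tcp_rot: [[-0.219, 0.976, 0.001], [0.976, 0.219, 0.0], [0.0, 0.001, -1.0]]
ft_force: [0.1, -0.2, 0.3]
opening: 0.0447
finger_force: 0.0
```

>>> carry_out:
  increments:
    - {"grip": 0.045, "dx": 0.035, "dy": 0.012, "dz": 0, "turn": 0}
    - {"grip": 0.045, "dx": 0.035, "dy": 0.012, "dz": 0, "turn": 0}
    - {"grip": 0.045, "dx": 0.035, "dy": 0.012, "dz": 0, "turn": 0}
    - {"grip": 0.045, "dx": 0.035, "dy": 0.012, "dz": 0, "turn": 0}
    - {"grip": 0.045, "dx": 0.035, "dy": 0.012, "dz": 0, "turn": 0}
    - {"grip": 0.045, "dx": 0.035, "dy": 0.01, "dz": 0, "turn": 0}
    - {"grip": 0.045, "dx": 0.032, "dy": 0, "dz": 0, "turn": 0}
    - {"grip": 0.045, "dx": 0, "dy": 0, "dz": 0, "turn": 0}
    - {"grip": 0.045, "dx": 0, "dy": 0, "dz": 0, "turn": 0}
    - {"grip": 0.045, "dx": 0, "dy": 0, "dz": 0, "turn": 0}

```text
time: 16.15
position: [0.4888, 0.3655, 0.123]
tcp_rot: [[-0.22, 0.975, -0.001], [0.975, 0.22, -0.001], [-0.001, -0.001, -1.0]]
ft_force: [0.3, -0.9, -0.0]
opening: 0.0446
finger_force: 0.0
```

```bash
python3 - <<'E'
from h import *
go((.4895,.3662,.046),'blue')
im=snap('top')
for k,r in(('red',(347,178)),('white',(341,195))):
    o=pots(im,{k:r},11 if k=='white' else 20)[k];print(k,o and (o[0].round(1),o[1],o[3]))
E
```

```text
blue mm dx,dy,dz [ 0.5  0.9 77. ] y-angle 12.7 at [0.4888 0.3655 0.123 ] t 16.15
red (array([346.8, 177.9]), np.int32(235), array([ 0.5296, -0.0409,  0.04  ]))
white (array([341. , 194.9]), np.int32(423), array([ 0.477 , -0.0236,  0.04  ]))
```

```bash
cat >> h.py <<'E'
def hough(im,param2=18):
    g=cv2.cvtColor(im,cv2.COLOR_RGB2GRAY)[140:215,305:390];g=cv2.resize(g,None,fx=6,fy=6,interpolation=cv2.INTER_CUBIC)
    c=cv2.HoughCircles(cv2.GaussianBlur(g,(7,7),0),cv2.HOUGH_GRADIENT,1,80,param1=60,param2=param2,minRadius=47,maxRadius=60)
    for x,y,r in (c[0] if c is not None else []):
        uv=((x+.5)/6-.5+305,(y+.5)/6-.5+140);print('circ',np.round(uv,1),round(r/6,1),onz('top',[uv],.039)[0].round(4))
E
python3 - <<'E'
from h import *
hough(snap('top'))
E
```

```text
circ [346.7 178.3] 9.3 [ 0.5285 -0.0405  0.039 ]
circ [340.  196.2] 9.3 [ 0.4731 -0.0205  0.039 ]
```

>>> carry_out:
  increments:
    - {"grip": 0.045, "dx": 0, "dy": 0.001, "dz": 0.025, "turn": 0}
    - {"grip": 0.045, "dx": 0, "dy": 0, "dz": 0.025, "turn": 0}
    - {"grip": 0.045, "dx": 0, "dy": 0, "dz": 0.02, "turn": 0}
    - {"grip": 0.045, "dx": 0, "dy": 0, "dz": 0.008, "turn": 0}
    - {"grip": 0.045, "dx": 0, "dy": 0, "dz": 0, "turn": 0}
    - {"grip": 0.045, "dx": 0, "dy": 0, "dz": 0, "turn": 0}
    - {"grip": 0.01, "dx": 0, "dy": 0, "dz": 0, "turn": 0}
    - {"grip": 0.01, "dx": 0, "dy": 0, "dz": 0, "turn": 0}
    - {"grip": 0.01, "dx": 0, "dy": 0, "dz": 0, "turn": 0}
    - {"grip": 0.01, "dx": 0, "dy": 0, "dz": 0, "turn": 0}

```text
time: 17.08
position: [0.4911, 0.3667, 0.0475]
tcp_rot: [[-0.22, 0.976, 0.003], [0.976, 0.22, 0.002], [0.001, 0.004, -1.0]]
ft_force: [2.5, 0.5, 6.4]
opening: 0.0194
finger_force: 39.2
```

>>> carry_out:
  increments:
    - {"grip": 0.01, "dx": 0, "dy": 0, "dz": -0.02, "turn": 0}
    - {"grip": 0.01, "dx": 0, "dy": 0, "dz": -0.03, "turn": 0}
    - {"grip": 0.01, "dx": 0, "dy": 0, "dz": -0.03, "turn": 0}
    - {"grip": 0.01, "dx": -0.027, "dy": -0.006, "dz": 0, "turn": 0}
    - {"grip": 0.01, "dx": -0.035, "dy": -0.006, "dz": 0, "turn": 0}
    - {"grip": 0.01, "dx": -0.035, "dy": -0.006, "dz": 0, "turn": 0}
    - {"grip": 0.01, "dx": -0.035, "dy": -0.006, "dz": 0, "turn": 0}
    - {"grip": 0.01, "dx": -0.035, "dy": -0.006, "dz": 0, "turn": 0}
    - {"grip": 0.01, "dx": -0.035, "dy": -0.006, "dz": 0, "turn": 0}
    - {"grip": 0.01, "dx": -0.035, "dy": -0.006, "dz": 0, "turn": 0}

```text
time: 17.92
position: [0.5005, 0.1241, 0.1253]
tcp_rot: [[-0.22, 0.975, -0.0], [0.975, 0.22, 0.0], [0.0, -0.0, -1.0]]
ft_force: [0.2, -0.4, -2.1]
opening: 0.0193
finger_force: 39.5
```

>>> carry_out:
  increments:
    - {"grip": 0.01, "dx": -0.035, "dy": -0.006, "dz": 0, "turn": 0}
    - {"grip": 0.01, "dx": -0.035, "dy": -0.003, "dz": 0, "turn": 0}
    - {"grip": 0.01, "dx": -0.03, "dy": 0, "dz": 0, "turn": 0}
    - {"grip": 0.01, "dx": -0.01, "dy": 0, "dz": 0, "turn": 0}
    - {"grip": 0.01, "dx": 0, "dy": 0, "dz": 0, "turn": 0}
    - {"grip": 0.01, "dx": 0, "dy": 0, "dz": 0, "turn": 0}
    - {"grip": 0.01, "dx": 0, "dy": 0, "dz": 0, "turn": 0}

```text
time: 18.5
position: [0.5162, 0.0175, 0.1252]
tcp_rot: [[-0.221, 0.975, -0.0], [0.975, 0.221, 0.001], [0.001, -0.0, -1.0]]
ft_force: [-0.1, -0.0, -1.2]
opening: 0.0192
finger_force: 39.5
```

```bash
python3 - <<'E'
from h import *
go((.5174,.0166,.051),'L');print(manip.get_state()['opening'],manip.get_state()['ft_force'])
im=snap('top')
for k,r in(('orange',REF['orange']),('green',REF['green']),('brown',REF['brown'])):
    o=pots(im,{k:r})[k];print(k,o and (o[0].round(1),o[1],o[3]))
E
```

```text
L mm dx,dy,dz [-1.2  1.  74.2] y-angle 12.8 at [0.5162 0.0175 0.1252] t 18.5
0.019199268607878992 [-0.06359352 -0.00824777 -1.15206456]
orange (array([223.8, 153.8]), np.int32(227), array([0.6008, 0.3426, 0.04  ]))
green (array([459.6, 188.3]), np.int32(208), array([ 0.5021, -0.3921,  0.04  ]))
brown (array([423.9, 207.9]), np.int32(240), array([ 0.44  , -0.2799,  0.04  ]))
```

>>> carry_out:
  increments:
    - {"grip": 0.01, "dx": -0.001, "dy": 0.001, "dz": 0.025, "turn": 0}
    - {"grip": 0.01, "dx": 0, "dy": 0, "dz": 0.025, "turn": 0}
    - {"grip": 0.01, "dx": 0, "dy": 0, "dz": 0.015, "turn": 0}
    - {"grip": 0.01, "dx": 0, "dy": 0, "dz": 0.008, "turn": 0}
    - {"grip": 0.01, "dx": 0, "dy": 0, "dz": 0.003, "turn": 0}
    - {"grip": 0.01, "dx": 0, "dy": 0, "dz": 0, "turn": 0}
    - {"grip": 0.01, "dx": 0, "dy": 0, "dz": 0, "turn": 0}

```text
time: 19.13
position: [0.5183, 0.016, 0.0504]
tcp_rot: [[-0.22, 0.975, 0.002], [0.975, 0.22, -0.0], [-0.0, 0.002, -1.0]]
ft_force: [0.2, 0.1, -1.8]
opening: 0.0199
finger_force: 45.0
```

>>> carry_out:
  increments:
    - {"grip": 0.045, "dx": 0, "dy": 0, "dz": 0, "turn": 0}
    - {"grip": 0.045, "dx": 0, "dy": 0, "dz": 0, "turn": 0}
    - {"grip": 0.045, "dx": 0, "dy": 0, "dz": 0, "turn": 0}
    - {"grip": 0.045, "dx": 0, "dy": 0, "dz": -0.015, "turn": 0}
    - {"grip": 0.045, "dx": 0, "dy": 0, "dz": -0.03, "turn": 0}
    - {"grip": 0.045, "dx": 0, "dy": 0, "dz": -0.03, "turn": 0}
    - {"grip": 0.045, "dx": 0.03, "dy": 0, "dz": 0, "turn": 0}
    - {"grip": 0.045, "dx": 0.035, "dy": 0, "dz": 0, "turn": 0}
    - {"grip": 0.045, "dx": 0.035, "dy": 0.01, "dz": 0, "turn": 0}
    - {"grip": 0.045, "dx": 0.03, "dy": 0.02, "dz": 0, "turn": 0}

```text
time: 19.97
position: [0.5175, 0.1506, 0.1255]
tcp_rot: [[-0.219, 0.976, 0.001], [0.976, 0.219, 0.001], [0.0, 0.001, -1.0]]
ft_force: [0.9, -0.3, 0.9]
opening: 0.0448
finger_force: 0.0
```

>>> carry_out:
  increments:
    - {"grip": 0.045, "dx": 0.03, "dy": 0.02, "dz": 0, "turn": 0}
    - {"grip": 0.045, "dx": 0.03, "dy": 0.02, "dz": 0, "turn": 0}
    - {"grip": 0.045, "dx": 0.03, "dy": 0.02, "dz": 0, "turn": 0}
    - {"grip": 0.045, "dx": 0.03, "dy": 0.02, "dz": 0, "turn": 0}
    - {"grip": 0.045, "dx": 0.03, "dy": 0.02, "dz": 0, "turn": 0}
    - {"grip": 0.045, "dx": 0.02, "dy": 0.02, "dz": 0, "turn": 0}
    - {"grip": 0.045, "dx": 0, "dy": 0.003, "dz": 0, "turn": 0}
    - {"grip": 0.045, "dx": 0, "dy": 0, "dz": 0, "turn": 0}
    - {"grip": 0.045, "dx": 0, "dy": 0, "dz": 0, "turn": 0}

```text
time: 20.72
position: [0.601, 0.3413, 0.1243]
tcp_rot: [[-0.219, 0.976, -0.0], [0.976, 0.219, -0.0], [-0.0, -0.0, -1.0]]
ft_force: [0.1, 0.2, 0.2]
opening: 0.0447
finger_force: 0.0
```

```bash
python3 - <<'E'
from h import *
go((.6008,.3426,.046),'orange')
im=snap('top');hough(im)
for k,r in(('red',(347,178)),('blue',(330,180))):
    o=pots(im,{k:r},20)[k];print(k,o and (o[0].round(1),o[1],o[3]))
E
```

```text
orange mm dx,dy,dz [ 1.4  0.1 78.3] y-angle 12.7 at [0.601  0.3413 0.1243] t 20.7167
circ [346.5 178.3] 9.3 [ 0.5285 -0.04    0.039 ]
circ [328.  182.5] 9.2 [0.5148 0.0169 0.039 ]
red (array([346.8, 178. ]), np.int32(237), array([ 0.5296, -0.0409,  0.04  ]))
blue (array([330. , 180.9]), np.int32(141), array([0.5197, 0.0109, 0.04  ]))
```

>>> carry_out:
  increments:
    - {"grip": 0.045, "dx": 0.001, "dy": 0, "dz": 0.025, "turn": 0}
    - {"grip": 0.045, "dx": 0, "dy": 0, "dz": 0.025, "turn": 0}
    - {"grip": 0.045, "dx": 0, "dy": 0, "dz": 0.02, "turn": 0}
    - {"grip": 0.045, "dx": 0, "dy": 0, "dz": 0.008, "turn": 0}
    - {"grip": 0.045, "dx": 0, "dy": 0, "dz": 0, "turn": 0}
    - {"grip": 0.045, "dx": 0, "dy": 0, "dz": 0, "turn": 0}
    - {"grip": 0.01, "dx": 0, "dy": 0, "dz": 0, "turn": 0}
    - {"grip": 0.01, "dx": 0, "dy": 0, "dz": 0, "turn": 0}
    - {"grip": 0.01, "dx": 0, "dy": 0, "dz": 0, "turn": 0}
    - {"grip": 0.01, "dx": 0, "dy": 0, "dz": 0, "turn": 0}

```text
time: 21.6
position: [0.602, 0.3434, 0.049]
tcp_rot: [[-0.22, 0.976, 0.004], [0.976, 0.22, 0.002], [0.001, 0.004, -1.0]]
ft_force: [0.7, -0.7, 5.8]
opening: 0.0191
finger_force: 39.1
```

>>> carry_out:
  increments:
    - {"grip": 0.01, "dx": 0, "dy": 0, "dz": -0.02, "turn": 0}
    - {"grip": 0.01, "dx": 0, "dy": 0, "dz": -0.03, "turn": 0}
    - {"grip": 0.01, "dx": 0, "dy": 0, "dz": -0.03, "turn": 0}
    - {"grip": 0.01, "dx": -0.027, "dy": -0.02, "dz": 0, "turn": 0}
    - {"grip": 0.01, "dx": -0.035, "dy": -0.02, "dz": 0, "turn": 0}
    - {"grip": 0.01, "dx": -0.035, "dy": -0.02, "dz": 0, "turn": 0}
    - {"grip": 0.01, "dx": -0.035, "dy": -0.02, "dz": 0, "turn": 0}
    - {"grip": 0.01, "dx": -0.035, "dy": -0.02, "dz": 0, "turn": 0}
    - {"grip": 0.01, "dx": -0.035, "dy": -0.002, "dz": 0, "turn": 0}
    - {"grip": 0.01, "dx": -0.035, "dy": 0, "dz": 0, "turn": 0}

```text
time: 22.43
position: [0.5522, 0.0877, 0.1267]
tcp_rot: [[-0.22, 0.975, -0.0], [0.975, 0.22, 0.0], [0.0, -0.0, -1.0]]
ft_force: [-0.1, -1.1, -1.1]
opening: 0.0192
finger_force: 39.5
```

>>> carry_out:
  increments:
    - {"grip": 0.01, "dx": -0.035, "dy": 0, "dz": 0, "turn": 0}
    - {"grip": 0.01, "dx": -0.035, "dy": 0, "dz": 0, "turn": 0}
    - {"grip": 0.01, "dx": -0.02, "dy": 0, "dz": 0, "turn": 0}
    - {"grip": 0.01, "dx": 0, "dy": 0, "dz": 0, "turn": 0}
    - {"grip": 0.01, "dx": 0, "dy": 0, "dz": 0, "turn": 0}
    - {"grip": 0.01, "dx": 0, "dy": 0, "dz": 0, "turn": 0}

```text
time: 22.93
position: [0.5729, 0.0021, 0.1263]
tcp_rot: [[-0.22, 0.975, -0.0], [0.975, 0.22, 0.001], [0.001, -0.0, -1.0]]
ft_force: [0.6, 0.3, -1.0]
opening: 0.019
finger_force: 39.5
```

```bash
python3 - <<'E'
from h import *
go((.5742,-.0011,.0515),'BL');print(manip.get_state()['opening'],manip.get_state()['ft_force'])
im=snap('top')
for k,r in(('green',REF['green']),('brown',REF['brown'])):
    o=pots(im,{k:r})[k];print(k,o and (o[0].round(1),o[1],o[3]))
E
```

```text
BL mm dx,dy,dz [-3.4  0.6 74.8] y-angle 12.7 at [0.5729 0.0021 0.1263] t 22.9333
0.019026358401426288 [ 0.64685377  0.26545518 -0.96805781]
green (array([459.4, 188.3]), np.int32(212), array([ 0.5024, -0.3915,  0.04  ]))
brown (array([423.9, 208. ]), np.int32(241), array([ 0.4399, -0.2799,  0.04  ]))
```

>>> carry_out:
  increments:
    - {"grip": 0.01, "dx": -0.003, "dy": 0.0005, "dz": 0.025, "turn": 0}
    - {"grip": 0.01, "dx": 0, "dy": 0, "dz": 0.025, "turn": 0}
    - {"grip": 0.01, "dx": 0, "dy": 0, "dz": 0.015, "turn": 0}
    - {"grip": 0.01, "dx": 0, "dy": 0, "dz": 0.008, "turn": 0}
    - {"grip": 0.01, "dx": 0, "dy": 0, "dz": 0.003, "turn": 0}
    - {"grip": 0.01, "dx": 0, "dy": 0, "dz": 0, "turn": 0}
    - {"grip": 0.01, "dx": 0, "dy": 0, "dz": 0, "turn": 0}

```text
time: 23.57
position: [0.5745, -0.0004, 0.0516]
tcp_rot: [[-0.221, 0.975, 0.001], [0.975, 0.221, 0.0], [-0.0, 0.001, -1.0]]
ft_force: [-2.9, 0.5, 4.2]
opening: 0.0192
finger_force: 40.0
```

>>> carry_out:
  increments:
    - {"grip": 0.045, "dx": 0, "dy": 0, "dz": 0, "turn": 0}
    - {"grip": 0.045, "dx": 0, "dy": 0, "dz": 0, "turn": 0}
    - {"grip": 0.045, "dx": 0, "dy": 0, "dz": 0, "turn": 0}
    - {"grip": 0.045, "dx": 0, "dy": 0, "dz": -0.015, "turn": 0}
    - {"grip": 0.045, "dx": 0, "dy": 0, "dz": -0.03, "turn": 0}
    - {"grip": 0.045, "dx": 0, "dy": 0, "dz": -0.03, "turn": 0}
    - {"grip": 0.045, "dx": -0.01, "dy": -0.025, "dz": 0, "turn": 0}
    - {"grip": 0.045, "dx": -0.02, "dy": -0.03, "dz": 0, "turn": 0}
    - {"grip": 0.045, "dx": -0.03, "dy": -0.03, "dz": 0, "turn": 0}
    - {"grip": 0.045, "dx": -0.03, "dy": -0.02, "dz": 0, "turn": 0}

```text
time: 24.4
position: [0.4904, -0.1122, 0.1255]
tcp_rot: [[-0.221, 0.975, 0.0], [0.975, 0.221, -0.0], [-0.0, 0.0, -1.0]]
ft_force: [0.2, -0.2, -0.4]
opening: 0.0449
finger_force: 0.0
```

>>> carry_out:
  increments:
    - {"grip": 0.045, "dx": -0.03, "dy": -0.02, "dz": 0, "turn": 0}
    - {"grip": 0.045, "dx": -0.03, "dy": -0.02, "dz": 0, "turn": 0}
    - {"grip": 0.045, "dx": -0.03, "dy": -0.02, "dz": 0, "turn": 0}
    - {"grip": 0.045, "dx": -0.03, "dy": -0.02, "dz": 0, "turn": 0}
    - {"grip": 0.045, "dx": -0.03, "dy": -0.007, "dz": 0, "turn": 0}
    - {"grip": 0.045, "dx": -0.003, "dy": 0, "dz": 0, "turn": 0}
    - {"grip": 0.045, "dx": 0, "dy": 0, "dz": 0, "turn": 0}
    - {"grip": 0.045, "dx": 0, "dy": 0, "dz": 0, "turn": 0}

```text
time: 25.07
position: [0.4408, -0.2797, 0.1252]
tcp_rot: [[-0.219, 0.976, -0.0], [0.976, 0.219, 0.001], [0.001, 0.0, -1.0]]
ft_force: [0.0, 0.4, -0.6]
opening: 0.045
finger_force: 0.0
```

```bash
python3 - <<'E'
from h import *
go((.44,-.28,.046),'brown')
im=snap('top');hough(im)
a=cv2.resize(im[125:225,290:500],None,fx=3.5,fy=3.5,interpolation=cv2.INTER_CUBIC)
cv2.imwrite('pics/t7c.png',cv2.cvtColor(a,cv2.COLOR_RGB2BGR))
E
```

```text
brown mm dx,dy,dz [-0.2 -0.8 79.2] y-angle 12.7 at [ 0.4408 -0.2797  0.1252] t 25.0667
circ [346.7 178.3] 9.3 [ 0.5285 -0.0405  0.039 ]
circ [328.  182.8] 9.5 [0.5138 0.0169 0.039 ]
circ [332.8 164. ] 9.5 [0.5725 0.0027 0.039 ]
circ [340.5 195.7] 9.0 [ 0.4746 -0.0221  0.039 ]
```

View pics/t7c.png

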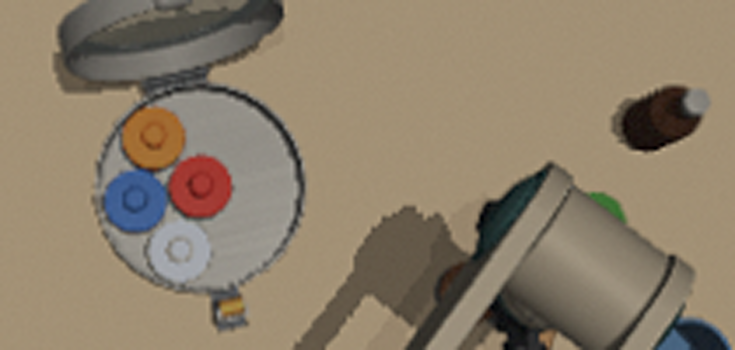

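Orange, blue, white and red nestle at crop (153,138), (135,200), (180,249) and (200,186), leaving the right side free. Next is brown, into the front-right place.

>>> carry_out:
  increments:
    - {"grip": 0.045, "dx": 0, "dy": -0.001, "dz": 0.025, "turn": 0}
    - {"grip": 0.045, "dx": 0, "dy": 0, "dz": 0.025, "turn": 0}
    - {"grip": 0.045, "dx": 0, "dy": 0, "dz": 0.02, "turn": 0}
    - {"grip": 0.045, "dx": 0, "dy": 0, "dz": 0.008, "turn": 0}
    - {"grip": 0.045, "dx": 0, "dy": 0, "dz": 0, "turn": 0}
    - {"grip": 0.045, "dx": 0, "dy": 0, "dz": 0, "turn": 0}
    - {"grip": 0.01, "dx": 0, "dy": 0, "dz": 0, "turn": 0}
    - {"grip": 0.01, "dx": 0, "dy": 0, "dz": 0, "turn": 0}
    - {"grip": 0.01, "dx": 0, "dy": 0, "dz": 0, "turn": 0}
    - {"grip": 0.01, "dx": 0, "dy": 0, "dz": 0, "turn": 0}

```text
time: 25.95
position: [0.4409, -0.2808, 0.0492]
tcp_rot: [[-0.22, 0.976, 0.003], [0.976, 0.22, -0.002], [-0.002, 0.003, -1.0]]
ft_force: [0.6, 0.2, 6.5]
opening: 0.0189
finger_force: 39.2
```

>>> carry_out:
  increments:
    - {"grip": 0.01, "dx": 0, "dy": 0, "dz": -0.02, "turn": 0}
    - {"grip": 0.01, "dx": 0, "dy": 0, "dz": -0.03, "turn": 0}
    - {"grip": 0.01, "dx": 0, "dy": 0, "dz": -0.03, "turn": 0}
    - {"grip": 0.01, "dx": 0.023, "dy": 0.019, "dz": 0, "turn": 0}
    - {"grip": 0.01, "dx": 0.035, "dy": 0.02, "dz": 0, "turn": 0}
    - {"grip": 0.01, "dx": 0.035, "dy": 0.02, "dz": 0, "turn": 0}
    - {"grip": 0.01, "dx": 0.035, "dy": 0.02, "dz": 0, "turn": 0}
    - {"grip": 0.01, "dx": 0.03, "dy": 0.01, "dz": 0, "turn": 0}
    - {"grip": 0.01, "dx": 0.025, "dy": 0, "dz": 0, "turn": 0}
    - {"grip": 0.01, "dx": 0, "dy": 0, "dz": 0, "turn": 0}

```text
time: 26.78
position: [0.4858, -0.0783, 0.1272]
tcp_rot: [[-0.224, 0.975, -0.001], [0.975, 0.224, 0.002], [0.002, -0.001, -1.0]]
ft_force: [-0.1, -0.2, -0.8]
opening: 0.0193
finger_force: 39.3
```

>>> carry_out:
  increments:
    - {"grip": 0.01, "dx": 0, "dy": 0, "dz": 0, "turn": 0}
    - {"grip": 0.01, "dx": 0, "dy": 0, "dz": 0, "turn": 0}

```text
time: 26.95
position: [0.4864, -0.0826, 0.1275]
tcp_rot: [[-0.22, 0.976, 0.0], [0.976, 0.22, -0.0], [-0.0, -0.0, -1.0]]
ft_force: [-0.0, -0.0, -0.9]
opening: 0.0191
finger_force: 39.3
```

```bash
python3 - <<'E'
from h import *
go((.4868,-.0819,.051),'FR');print(manip.get_state()['opening'],manip.get_state()['ft_force'])
im=snap('top')
for k,r in(('green',REF['green']),):
    o=pots(im,{k:r},30)[k];print(k,o and (o[0].round(1),o[1],o[3]))
E
```

```text
FR mm dx,dy,dz [ 0.6  0.6 76.5] y-angle 12.7 at [ 0.4864 -0.0826  0.1275] t 26.95
0.01912814710808816 [-0.00154725 -0.02034879 -0.90279273]
green (array([459.8, 188.2]), np.int32(200), array([ 0.5025, -0.3928,  0.04  ]))
```

>>> carry_out:
  increments:
    - {"grip": 0.01, "dx": 0, "dy": 0.0005, "dz": 0.025, "turn": 0}
    - {"grip": 0.01, "dx": 0, "dy": 0, "dz": 0.025, "turn": 0}
    - {"grip": 0.01, "dx": 0, "dy": 0, "dz": 0.015, "turn": 0}
    - {"grip": 0.01, "dx": 0, "dy": 0, "dz": 0.008, "turn": 0}
    - {"grip": 0.01, "dx": 0, "dy": 0, "dz": 0.004, "turn": 0}
    - {"grip": 0.01, "dx": 0, "dy": 0, "dz": 0, "turn": 0}
    - {"grip": 0.01, "dx": 0, "dy": 0, "dz": 0, "turn": 0}

```text
time: 27.58
position: [0.4882, -0.0827, 0.0522]
tcp_rot: [[-0.218, 0.976, 0.003], [0.976, 0.218, 0.001], [0.0, 0.003, -1.0]]
ft_force: [-0.8, 4.2, 8.9]
opening: 0.0195
finger_force: 40.3
```

>>> carry_out:
  increments:
    - {"grip": 0.045, "dx": 0, "dy": 0, "dz": 0, "turn": 0}
    - {"grip": 0.045, "dx": 0, "dy": 0, "dz": 0, "turn": 0}
    - {"grip": 0.045, "dx": 0, "dy": 0, "dz": 0, "turn": 0}
    - {"grip": 0.045, "dx": 0, "dy": 0, "dz": -0.015, "turn": 0}
    - {"grip": 0.045, "dx": 0, "dy": 0, "dz": -0.03, "turn": 0}
    - {"grip": 0.045, "dx": 0, "dy": 0, "dz": -0.03, "turn": 0}
    - {"grip": 0.045, "dx": -0.03, "dy": -0.005, "dz": 0, "turn": 0}
    - {"grip": 0.045, "dx": -0.035, "dy": -0.006, "dz": 0, "turn": 0}
    - {"grip": 0.045, "dx": -0.035, "dy": -0.006, "dz": 0, "turn": 0}
    - {"grip": 0.045, "dx": -0.035, "dy": -0.006, "dz": 0, "turn": 0}

```text
time: 28.42
position: [0.4938, -0.2206, 0.1254]
tcp_rot: [[-0.22, 0.976, 0.0], [0.976, 0.22, -0.0], [-0.0, 0.0, -1.0]]
ft_force: [0.3, 0.3, -0.5]
opening: 0.0452
finger_force: 0.0
```

>>> carry_out:
  increments:
    - {"grip": 0.045, "dx": -0.035, "dy": -0.006, "dz": 0, "turn": 0}
    - {"grip": 0.045, "dx": -0.035, "dy": -0.006, "dz": 0, "turn": 0}
    - {"grip": 0.045, "dx": -0.035, "dy": -0.006, "dz": 0, "turn": 0}
    - {"grip": 0.045, "dx": -0.035, "dy": -0.006, "dz": 0, "turn": 0}
    - {"grip": 0.045, "dx": -0.031, "dy": -0.006, "dz": 0, "turn": 0}
    - {"grip": 0.045, "dx": 0, "dy": 0, "dz": 0, "turn": 0}
    - {"grip": 0.045, "dx": 0, "dy": 0, "dz": 0, "turn": 0}
    - {"grip": 0.045, "dx": 0, "dy": 0, "dz": 0, "turn": 0}

```text
time: 29.08
position: [0.5021, -0.3919, 0.1248]
tcp_rot: [[-0.219, 0.976, -0.001], [0.976, 0.219, 0.001], [0.001, -0.0, -1.0]]
ft_force: [-0.8, 0.8, -0.7]
opening: 0.0447
finger_force: 0.0
```

```bash
python3 - <<'E'
from h import *
go((.5025,-.392,.046),'green')
im=snap('top');hough(im)
E
```

```text
green mm dx,dy,dz [-0.3  0.4 78.8] y-angle 12.7 at [ 0.5021 -0.3919  0.1248] t 29.0833
circ [359.5 191.8] 9.7 [ 0.4872 -0.0805  0.039 ]
circ [346.7 178.7] 9.3 [ 0.5275 -0.0405  0.039 ]
circ [328.2 183. ] 9.7 [0.5133 0.0164 0.039 ]
circ [340.8 195.8] 9.0 [ 0.4741 -0.0231  0.039 ]
```

>>> carry_out:
  increments:
    - {"grip": 0.045, "dx": 0, "dy": 0, "dz": 0.025, "turn": 0}
    - {"grip": 0.045, "dx": 0, "dy": 0, "dz": 0.025, "turn": 0}
    - {"grip": 0.045, "dx": 0, "dy": 0, "dz": 0.02, "turn": 0}
    - {"grip": 0.045, "dx": 0, "dy": 0, "dz": 0.008, "turn": 0}
    - {"grip": 0.045, "dx": 0, "dy": 0, "dz": 0, "turn": 0}
    - {"grip": 0.045, "dx": 0, "dy": 0, "dz": 0, "turn": 0}
    - {"grip": 0.01, "dx": 0, "dy": 0, "dz": 0, "turn": 0}
    - {"grip": 0.01, "dx": 0, "dy": 0, "dz": 0, "turn": 0}
    - {"grip": 0.01, "dx": 0, "dy": 0, "dz": 0, "turn": 0}
    - {"grip": 0.01, "dx": 0, "dy": 0, "dz": 0, "turn": 0}

```text
time: 29.97
position: [0.5035, -0.3928, 0.0495]
tcp_rot: [[-0.22, 0.976, 0.003], [0.976, 0.22, -0.002], [-0.003, 0.003, -1.0]]
ft_force: [1.5, 0.7, 6.2]
opening: 0.0193
finger_force: 39.1
```

>>> carry_out:
  increments:
    - {"grip": 0.01, "dx": 0, "dy": 0, "dz": -0.02, "turn": 0}
    - {"grip": 0.01, "dx": 0, "dy": 0, "dz": -0.03, "turn": 0}
    - {"grip": 0.01, "dx": 0, "dy": 0, "dz": -0.03, "turn": 0}
    - {"grip": 0.01, "dx": 0.026, "dy": 0.01, "dz": 0, "turn": 0}
    - {"grip": 0.01, "dx": 0.035, "dy": 0.02, "dz": 0, "turn": 0}
    - {"grip": 0.01, "dx": 0.035, "dy": 0.02, "dz": 0, "turn": 0}
    - {"grip": 0.01, "dx": 0.035, "dy": 0.02, "dz": 0, "turn": 0}
    - {"grip": 0.01, "dx": 0.035, "dy": 0.02, "dz": 0, "turn": 0}
    - {"grip": 0.01, "dx": 0.035, "dy": 0.015, "dz": 0, "turn": 0}
    - {"grip": 0.01, "dx": 0.035, "dy": 0, "dz": 0, "turn": 0}

```text
time: 30.8
position: [0.5541, -0.1365, 0.1274]
tcp_rot: [[-0.221, 0.975, 0.001], [0.975, 0.221, 0.0], [0.0, 0.001, -1.0]]
ft_force: [0.4, 0.3, -1.0]
opening: 0.0191
finger_force: 39.2
```

>>> carry_out:
  increments:
    - {"grip": 0.01, "dx": 0.03, "dy": 0, "dz": 0, "turn": 0}
    - {"grip": 0.01, "dx": 0.01, "dy": 0, "dz": 0, "turn": 0}
    - {"grip": 0.01, "dx": 0, "dy": 0, "dz": 0, "turn": 0}
    - {"grip": 0.01, "dx": 0, "dy": 0, "dz": 0, "turn": 0}
    - {"grip": 0.01, "dx": 0, "dy": 0, "dz": 0, "turn": 0}

```text
time: 31.22
position: [0.5444, -0.1013, 0.1275]
tcp_rot: [[-0.218, 0.976, 0.0], [0.976, 0.218, -0.001], [-0.001, 0.0, -1.0]]
ft_force: [0.4, 0.3, -0.5]
opening: 0.0193
finger_force: 39.3
```

```bash
python3 - <<'E'
from h import *
go((.5436,-.0996,.051),'R');print(manip.get_state()['opening'],manip.get_state()['ft_force'])
E
```

```text
R mm dx,dy,dz [ 1.9 -0.4 76.5] y-angle 12.6 at [ 0.5444 -0.1013  0.1275] t 31.2167
0.019342497972295144 [ 0.35008033  0.27826245 -0.46903186]
```

>>> carry_out:
  increments:
    - {"grip": 0.01, "dx": 0.001, "dy": 0, "dz": 0.025, "turn": 0}
    - {"grip": 0.01, "dx": 0, "dy": 0, "dz": 0.025, "turn": 0}
    - {"grip": 0.01, "dx": 0, "dy": 0, "dz": 0.015, "turn": 0}
    - {"grip": 0.01, "dx": 0, "dy": 0, "dz": 0.008, "turn": 0}
    - {"grip": 0.01, "dx": 0, "dy": 0, "dz": 0.004, "turn": 0}
    - {"grip": 0.01, "dx": 0, "dy": 0, "dz": 0, "turn": 0}
    - {"grip": 0.01, "dx": 0, "dy": 0, "dz": 0, "turn": 0}

```text
time: 31.8
position: [0.5468, -0.091, 0.0595]
tcp_rot: [[-0.222, 0.975, 0.006], [0.975, 0.222, 0.016], [0.014, 0.009, -1.0]]
ft_force: [-24.5, 48.7, 57.7]
opening: 0.0189
finger_force: 90.8
```

>>> carry_out:
  increments:
    - {"grip": 0.045, "dx": 0, "dy": 0, "dz": 0, "turn": 0}
    - {"grip": 0.045, "dx": 0, "dy": 0, "dz": 0, "turn": 0}
    - {"grip": 0.045, "dx": 0, "dy": 0, "dz": 0, "turn": 0}
    - {"grip": 0.045, "dx": 0, "dy": 0, "dz": -0.015, "turn": 0}
    - {"grip": 0.045, "dx": 0, "dy": 0, "dz": -0.03, "turn": 0}
    - {"grip": 0.045, "dx": 0, "dy": 0, "dz": -0.04, "turn": 0}
    - {"grip": 0.045, "dx": -0.03, "dy": 0, "dz": -0.04, "turn": 0}
    - {"grip": 0.045, "dx": -0.035, "dy": 0, "dz": -0.04, "turn": 0}
    - {"grip": 0.045, "dx": -0.035, "dy": 0, "dz": -0.04, "turn": 0}
    - {"grip": 0.045, "dx": -0.035, "dy": 0, "dz": -0.03, "turn": 0}

```text
time: 32.63
position: [0.5685, -0.2103, 0.2616]
tcp_rot: [[-0.218, 0.976, 0.003], [0.976, 0.218, -0.001], [-0.002, 0.002, -1.0]]
ft_force: [0.7, -0.6, -0.1]
opening: 0.0452
finger_force: 0.0
```

```bash
python3 - <<'E'
from h import *
print(manip.get_state()['position'])
im=snap('top');hough(im,15)
a=cv2.resize(im[115:225,300:420],None,fx=5,fy=5,interpolation=cv2.INTER_CUBIC)
cv2.imwrite('pics/t8c.png',cv2.cvtColor(a,cv2.COLOR_RGB2BGR))
E
```

```text
[ 0.56852266 -0.21026485  0.2616112 ]
circ [345.2 178.3] 9.7 [ 0.5284 -0.0359  0.039 ]
circ [365.5 174. ] 9.3 [ 0.5427 -0.0986  0.039 ]
circ [328.2 182.2] 9.3 [0.5159 0.0164 0.039 ]
circ [340.8 196.2] 8.8 [ 0.4731 -0.0231  0.039 ]
circ [333.2 164.3] 9.5 [0.5715 0.0016 0.039 ]
```

View pics/t8c.png

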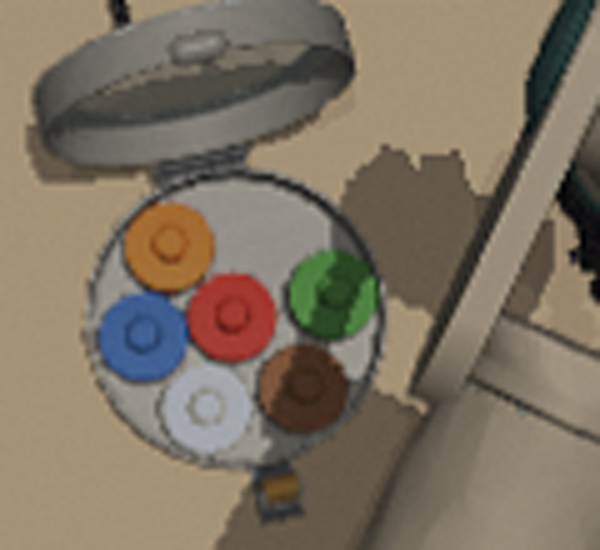

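All six pots are in, with the free place at the back right. Red at crop (232,317) was nudged a little to the left. Green at (333,294) stands against the wall, so I check whether it stands flat.

```bash
python3 - <<'E'
from h import *
b=snap('scene')
P=proj('scene',[[.53,-.041,.04]])[0];print(P)
u,v=int(P[0]),int(P[1])
a=cv2.resize(b[v-45:v+45,u-60:u+60],None,fx=6,fy=6,interpolation=cv2.INTER_CUBIC)
cv2.imwrite('pics/s9c.png',cv2.cvtColor(a,cv2.COLOR_RGB2BGR))
E
```

```text
[305.77968901 243.49538004]
```

View pics/s9c.png

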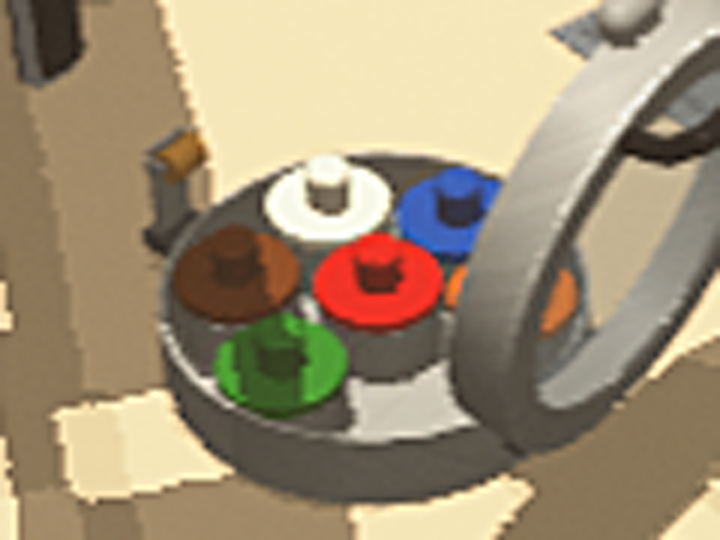

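Green looks upright, with its knob offset from the lid like red's. I check its height by triangulating green, brown and red.

```bash
python3 - <<'E'
from h import *
t=lambda x,y:(300+(x+.5)/5-.5,115+(y+.5)/5-.5)
s=lambda x,y:(245+(x+.5)/6-.5,198+(y+.5)/6-.5)
for k,a,b in(('red',(232,317),(378,284)),('green',(333,294),(282,366)),('white',(205,409),(328,201)),('brown',(304,388),(237,274))):
    print(k,tri(t(*a),s(*b)).round(4))
for p in ([.5436,-.0996,.039],):print(proj('top',p),proj('scene',p))
E
```

```text
red [ 0.5308 -0.0376  0.0336]
green [ 0.546  -0.1     0.0337]
white [ 0.4732 -0.0217  0.035 ]
brown [ 0.4873 -0.0822  0.0349]
[[365.81813239 173.72014421]] [[290.42705497 256.50750301]]
```

```bash
python3 - <<'E'
from h import *
th=lambda t:(np.hypot(.196,.058)*np.cos(np.arctan2(.058,.196)+t),.04+np.hypot(.196,.058)*np.sin(np.arctan2(.058,.196)+t))
c=np.array([.5305,-.041]);ey=np.array([.976,.22]);ex=np.array([-.22,.976]);hg=c+.1*ey
for t in(1.55,1.6,1.65,1.7):
    a,z=th(t);q=hg-a*ey
    e=[np.r_[q+s*.036*ex,z] for s in(1,-1)];print(t,q.round(4),round(z,4),proj('top',e).round(1).tolist(),proj('scene',e).round(1).tolist())
for n,w in(('top',(95,150,300,350)),('scene',(150,260,300,390))):
    im=snap(n);g=im.max(2);m=np.zeros(g.shape,np.uint8);m[w[0]:w[1],w[2]:w[3]]=g[w[0]:w[1],w[2]:w[3]]<38
    k,l,st,cc=cv2.connectedComponentsWithStats(m)
    for i in range(1,k):
        if st[i,4]>8: print(n,st[i].tolist(),cc[i].round(1))
    cv2.imwrite('pics/%s9.png'%n,cv2.cvtColor(im,cv2.COLOR_RGB2BGR))
E
```

```text
1.55 [ 0.6807 -0.0071] 0.2372 [[325.1, 117.5], [351.0, 112.1]] [[367.1, 195.7], [347.8, 211.6]]
1.6 [ 0.6903 -0.005 ] 0.2342 [[324.3, 114.2], [350.2, 108.9]] [[370.8, 198.4], [351.6, 214.5]]
1.65 [ 0.6997 -0.0029] 0.2308 [[323.6, 111.2], [349.4, 105.8]] [[374.4, 201.2], [355.4, 217.6]]
1.7 [ 0.7089 -0.0008] 0.2269 [[322.9, 108.2], [348.6, 102.9]] [[378.0, 204.3], [359.2, 220.8]]
top [320, 102, 30, 17, 104] [335.1 107.7]
```

>>> carry_out:
  increments:
    - {"grip": 0.024, "dx": 0, "dy": 0.02, "dz": -0.02, "turn": 0}
    - {"grip": 0.024, "dx": 0.02, "dy": 0.03, "dz": -0.015, "turn": 0}
    - {"grip": 0.024, "dx": 0.025, "dy": 0.03, "dz": 0, "turn": 0}
    - {"grip": 0.024, "dx": 0.03, "dy": 0.03, "dz": 0, "turn": 0}
    - {"grip": 0.024, "dx": 0.03, "dy": 0.03, "dz": 0, "turn": 0}
    - {"grip": 0.024, "dx": 0.03, "dy": 0.02, "dz": 0, "turn": 0}
    - {"grip": 0.024, "dx": 0.025, "dy": 0.015, "dz": 0, "turn": 0}
    - {"grip": 0.024, "dx": 0, "dy": 0, "dz": 0, "turn": 0}
    - {"grip": 0.024, "dx": 0, "dy": 0, "dz": 0, "turn": 0}
    - {"grip": 0.024, "dx": 0, "dy": 0, "dz": 0, "turn": 0}

```text
time: 33.67
position: [0.7029, -0.0146, 0.2921]
tcp_rot: [[-0.22, 0.976, -0.002], [0.976, 0.22, -0.0], [0.0, -0.002, -1.0]]
ft_force: [-0.6, -0.8, 0.0]
opening: 0.0242
finger_force: 0.0
```

```bash
python3 - <<'E'
from h import *
go((.709,-.001,.213),'handle')
im=snap('top');cv2.imwrite('pics/t10.png',cv2.cvtColor(im,cv2.COLOR_RGB2BGR))
R={'red':(346.4,178.4),'blue':(328.4,182.2),'orange':(333.8,164.2),'green':(366.6,173.8),'brown':(360.8,192.6)}
P={}
for k,o in pots(im,R,14).items():
    if o is not None: P[k]=o[3][:2];print(k,o[0].round(1),o[1],np.round(o[2],1),o[3])
ks=list(P)
for i,a in enumerate(ks):
    print(a,'c',round(1000*np.linalg.norm(P[a]-[.530,-.041]),1),[(b,round(1000*np.linalg.norm(P[a]-P[b]),1)) for b in ks[i+1:]])
E
```

```text
handle mm dx,dy,dz [11.9  9.1 79. ] y-angle 12.7 at [ 0.7029 -0.0146  0.2921] t 33.6667
green [367.7 171.5] 52 [369.  171.    6.4] [ 0.5505 -0.1052  0.04  ]
brown [364.3 192.7] 98 [362. 192.   8.] [ 0.4847 -0.0951  0.04  ]
green c 67.4 [('brown', np.float64(66.6))]
brown c 70.6 []
```

```bash
python3 - <<'E'
from h import *
im=cv2.cvtColor(cv2.imread('pics/top9.png'),cv2.COLOR_BGR2RGB)
R={'red':(346.4,178.4),'blue':(328.4,182.2),'orange':(333.8,164.2),'green':(366.6,173.8),'brown':(360.8,192.6)}
P={}
for k,o in pots(im,R,12).items():
    if o is not None:
        P[k]=onz('top',[o[2][:2]],.04)[0][:2];print(k,o[0].round(1),o[1],np.round(o[2],1),P[k].round(4))
ks=list(P)
for i,a in enumerate(ks):
    print(a,'c',round(1000*np.linalg.norm(P[a]-[.530,-.041]),1),[(b,round(float(1000*np.linalg.norm(P[a]-P[b])),1)) for b in ks[i+1:]])
E
```

```text
red [345.9 178.1] 236 [345.8 178.2   8.7] [ 0.5289 -0.038 ]
blue [328.  180.2] 121 [328.7 182.    8.4] [0.5162 0.0149]
orange [333.4 163.9] 228 [333.4 164.2   8.6] [0.5717 0.0008]
green [367.5 173. ] 116 [366.6 172.9   8.5] [ 0.5462 -0.1018]
brown [359.2 191.5] 258 [358.  191.   11.2] [ 0.4897 -0.0758]
red c 3.2 [('blue', 54.3), ('orange', 57.8), ('green', 66.1), ('brown', 54.5)]
blue c 57.6 [('orange', 57.3), ('green', 120.4), ('brown', 94.4)]
orange c 59.1 [('green', 105.8), ('brown', 112.3)]
green c 62.9 [('brown', 62.2)]
brown c 53.3 []
```

Red to green is 64 to 66 mm, too close to the 67 mm limit. Before closing I recentre red by dragging it 3 mm to the right.

>>> carry_out:
  increments:
    - {"grip": 0.045, "dx": 0, "dy": -0.03, "dz": 0, "turn": 0}
    - {"grip": 0.045, "dx": 0, "dy": -0.035, "dz": 0, "turn": 0}
    - {"grip": 0.045, "dx": 0.014, "dy": -0.035, "dz": 0, "turn": 0}
    - {"grip": 0.045, "dx": 0, "dy": -0.035, "dz": 0, "turn": 0}
    - {"grip": 0.045, "dx": 0, "dy": -0.035, "dz": 0.02, "turn": 0}
    - {"grip": 0.045, "dx": 0, "dy": -0.004, "dz": 0.04, "turn": 0}
    - {"grip": 0.045, "dx": 0, "dy": 0, "dz": 0.04, "turn": 0}
    - {"grip": 0.045, "dx": 0, "dy": 0, "dz": 0.04, "turn": 0}
    - {"grip": 0.045, "dx": 0, "dy": 0, "dz": 0.02, "turn": 0}
    - {"grip": 0.045, "dx": 0, "dy": 0, "dz": 0, "turn": 0}

```text
time: 34.55
position: [0.5268, -0.0397, 0.1278]
tcp_rot: [[-0.218, 0.976, -0.01], [0.976, 0.218, 0.001], [0.004, -0.009, -1.0]]
ft_force: [-0.5, -0.3, 0.4]
opening: 0.0449
finger_force: 0.0
```

>>> carry_out:
  increments:
    - {"grip": 0.045, "dx": 0, "dy": 0, "dz": 0, "turn": 0}
    - {"grip": 0.045, "dx": 0, "dy": 0, "dz": 0, "turn": 0}

```text
time: 34.72
position: [0.5313, -0.0398, 0.1359]
tcp_rot: [[-0.219, 0.976, 0.004], [0.976, 0.219, -0.001], [-0.001, 0.003, -1.0]]
ft_force: [0.1, -0.0, 0.4]
opening: 0.045
finger_force: 0.0
```

```bash
python3 - <<'E'
from h import *
go((.530,-.039,.051),'red')
E
```

```text
red mm dx,dy,dz [ 1.1 -1.4 84.9] y-angle 12.6 at [ 0.5313 -0.0398  0.1359] t 34.7167
```

>>> carry_out:
  increments:
    - {"grip": 0.045, "dx": 0.001, "dy": -0.001, "dz": 0.025, "turn": 0}
    - {"grip": 0.045, "dx": 0, "dy": 0, "dz": 0.025, "turn": 0}
    - {"grip": 0.045, "dx": 0, "dy": 0, "dz": 0.02, "turn": 0}
    - {"grip": 0.045, "dx": 0, "dy": 0, "dz": 0.013, "turn": 0}
    - {"grip": 0.045, "dx": 0, "dy": 0, "dz": 0, "turn": 0}
    - {"grip": 0.045, "dx": 0, "dy": 0, "dz": 0, "turn": 0}
    - {"grip": 0.01, "dx": 0, "dy": 0, "dz": 0, "turn": 0}
    - {"grip": 0.01, "dx": 0, "dy": 0, "dz": 0, "turn": 0}
    - {"grip": 0.01, "dx": 0, "dy": 0, "dz": 0, "turn": 0}
    - {"grip": 0.01, "dx": 0, "dy": 0, "dz": 0, "turn": 0}

```text
time: 35.55
position: [0.5309, -0.0384, 0.0529]
tcp_rot: [[-0.22, 0.976, 0.005], [0.976, 0.22, -0.001], [-0.002, 0.005, -1.0]]
ft_force: [1.7, 0.4, 5.9]
opening: 0.0191
finger_force: 38.9
```

>>> carry_out:
  increments:
    - {"grip": 0.01, "dx": 0, "dy": 0, "dz": -0.002, "turn": 0}
    - {"grip": 0.01, "dx": -0.002, "dy": 0, "dz": 0, "turn": 0}
    - {"grip": 0.01, "dx": -0.0015, "dy": 0, "dz": 0, "turn": 0}
    - {"grip": 0.01, "dx": 0, "dy": 0, "dz": 0, "turn": 0}
    - {"grip": 0.01, "dx": 0, "dy": 0, "dz": 0.002, "turn": 0}
    - {"grip": 0.01, "dx": 0, "dy": 0, "dz": 0, "turn": 0}
    - {"grip": 0.01, "dx": 0, "dy": 0, "dz": 0, "turn": 0}

```text
time: 36.13
position: [0.531, -0.0407, 0.0527]
tcp_rot: [[-0.22, 0.975, 0.003], [0.975, 0.22, 0.002], [0.001, 0.003, -1.0]]
ft_force: [-2.8, 5.7, 14.4]
opening: 0.019
finger_force: 40.7
```

>>> carry_out:
  increments:
    - {"grip": 0.045, "dx": 0, "dy": 0, "dz": 0, "turn": 0}
    - {"grip": 0.045, "dx": 0, "dy": 0, "dz": 0, "turn": 0}
    - {"grip": 0.045, "dx": 0, "dy": 0, "dz": 0, "turn": 0}
    - {"grip": 0.045, "dx": 0, "dy": 0, "dz": -0.02, "turn": 0}
    - {"grip": 0.045, "dx": 0, "dy": 0, "dz": -0.03, "turn": 0}
    - {"grip": 0.045, "dx": 0, "dy": 0, "dz": -0.04, "turn": 0}
    - {"grip": 0.045, "dx": 0.03, "dy": 0, "dz": -0.04, "turn": 0}
    - {"grip": 0.045, "dx": 0.035, "dy": 0, "dz": -0.04, "turn": 0}
    - {"grip": 0.045, "dx": 0.035, "dy": 0, "dz": -0.04, "turn": 0}
    - {"grip": 0.024, "dx": 0.035, "dy": 0, "dz": -0.03, "turn": 0}

```text
time: 36.97
position: [0.5051, 0.0674, 0.2655]
tcp_rot: [[-0.218, 0.976, 0.001], [0.976, 0.218, -0.0], [-0.001, 0.001, -1.0]]
ft_force: [0.5, 1.6, 0.2]
opening: 0.0337
finger_force: 0.0
```

>>> carry_out:
  increments:
    - {"grip": 0.024, "dx": 0.035, "dy": 0, "dz": 0, "turn": 0}
    - {"grip": 0.024, "dx": 0.03, "dy": 0, "dz": 0, "turn": 0}
    - {"grip": 0.024, "dx": 0, "dy": 0, "dz": 0, "turn": 0}
    - {"grip": 0.024, "dx": 0, "dy": 0, "dz": 0, "turn": 0}

```text
time: 37.3
position: [0.4908, 0.1315, 0.2632]
tcp_rot: [[-0.222, 0.975, -0.001], [0.975, 0.222, -0.0], [-0.0, -0.001, -1.0]]
ft_force: [0.7, -0.8, 0.4]
opening: 0.0239
finger_force: 0.0
```

```bash
python3 - <<'E'
from h import *
go((.709,-.001,.295),'above handle')
im=snap('top','top11.png')
R={'red':(346.8,178.4),'blue':(328.4,182.2),'orange':(333.8,164.2),'green':(366.6,173.8),'brown':(360.8,192.6)}
P={}
for k,o in pots(im,R,12).items():
    if o is not None:
        P[k]=onz('top',[o[2][:2]],.04)[0][:2];print(k,o[0].round(1),o[1],np.round(o[2],1),P[k].round(4))
ks=list(P)
for i,a in enumerate(ks):
    print(a,'c',round(1000*np.linalg.norm(P[a]-[.530,-.041]),1),[(b,round(float(1000*np.linalg.norm(P[a]-P[b])),1)) for b in ks[i+1:]])
hough(im,15)
E
```

```text
above handle mm dx,dy,dz [-177.7  183.3  -31.9] y-angle 12.8 at [0.4908 0.1315 0.2632] t 37.3
red [346.6 178.3] 238 [346.5 178.3   8.7] [ 0.5284 -0.0401]
blue [327.3 181.8] 177 [328.3 181.5   8.7] [0.5178 0.0159]
orange [333.4 163.7] 221 [333.3 163.9   8.4] [0.5726 0.0012]
green [366.7 171.1] 72 [367.  171.5   8.4] [ 0.5504 -0.1031]
brown [358.3 190.5] 292 [357.6 188.6  12.8] [ 0.4972 -0.0743]
red c 1.9 [('blue', 57.0), ('orange', 60.4), ('green', 66.8), ('brown', 46.4)]
blue c 58.2 [('orange', 56.7), ('green', 123.4), ('brown', 92.6)]
orange c 59.9 [('green', 106.6), ('brown', 106.7)]
green c 65.4 [('brown', 60.5)]
brown c 46.8 []
circ [359.8 192.3] 9.5 [ 0.4857 -0.0815  0.039 ]
circ [365.3 174. ] 9.2 [ 0.5427 -0.0981  0.039 ]
circ [328.2 182.3] 9.3 [0.5154 0.0164 0.039 ]
circ [333. 164.] 9.7 [0.5725 0.0021 0.039 ]
circ [346.5 178.7] 9.3 [ 0.5275 -0.04    0.039 ]
```

Red to green is now about 60 mm and the other gaps are good. On to the handle.

>>> carry_out:
  increments:
    - {"grip": 0.024, "dx": 0, "dy": 0.02, "dz": -0.022, "turn": 0}
    - {"grip": 0.024, "dx": -0.02, "dy": 0.03, "dz": -0.01, "turn": 0}
    - {"grip": 0.024, "dx": -0.03, "dy": 0.03, "dz": 0, "turn": 0}
    - {"grip": 0.024, "dx": -0.03, "dy": 0.03, "dz": 0, "turn": 0}
    - {"grip": 0.024, "dx": -0.03, "dy": 0.03, "dz": 0, "turn": 0}
    - {"grip": 0.024, "dx": -0.03, "dy": 0.025, "dz": 0, "turn": 0}
    - {"grip": 0.024, "dx": -0.03, "dy": 0.018, "dz": 0, "turn": 0}
    - {"grip": 0.024, "dx": -0.008, "dy": 0, "dz": 0, "turn": 0}
    - {"grip": 0.024, "dx": 0, "dy": 0, "dz": 0, "turn": 0}
    - {"grip": 0.024, "dx": 0, "dy": 0, "dz": 0, "turn": 0}

```text
time: 38.18
position: [0.7068, -0.003, 0.295]
tcp_rot: [[-0.218, 0.976, -0.001], [0.976, 0.218, 0.0], [0.001, -0.001, -1.0]]
ft_force: [-1.0, -0.6, 0.4]
opening: 0.0238
finger_force: 0.0
```

>>> carry_out:
  increments:
    - {"grip": 0.024, "dx": 0, "dy": 0, "dz": 0, "turn": 0}
    - {"grip": 0.024, "dx": 0, "dy": 0, "dz": 0, "turn": 0}

```text
time: 38.35
position: [0.7063, -0.0007, 0.2974]
tcp_rot: [[-0.221, 0.975, 0.002], [0.975, 0.221, 0.0], [-0.0, 0.002, -1.0]]
ft_force: [0.4, -0.4, 0.3]
opening: 0.0242
finger_force: 0.0
```

```bash
python3 - <<'E'
from h import *
go((.709,-.001,.213),'handle')
E
```

```text
handle mm dx,dy,dz [-0.9  2.4 84.4] y-angle 12.8 at [ 7.063e-01 -7.000e-04  2.974e-01] t 38.35
```

>>> carry_out:
  increments:
    - {"grip": 0.024, "dx": 0, "dy": 0.002, "dz": 0.02, "turn": 0}
    - {"grip": 0.024, "dx": 0, "dy": 0, "dz": 0.02, "turn": 0}
    - {"grip": 0.024, "dx": 0, "dy": 0, "dz": 0.015, "turn": 0}
    - {"grip": 0.024, "dx": 0, "dy": 0, "dz": 0.01, "turn": 0}
    - {"grip": 0.024, "dx": 0, "dy": 0, "dz": 0, "turn": 0}
    - {"grip": 0.024, "dx": 0, "dy": 0, "dz": 0, "turn": 0}

```text
time: 38.85
position: [0.7086, -0.0006, 0.2316]
tcp_rot: [[-0.221, 0.975, 0.001], [0.975, 0.221, 0.0], [-0.0, 0.001, -1.0]]
ft_force: [0.5, -0.3, 1.4]
opening: 0.0239
finger_force: 0.0
```

>>> carry_out:
  increments:
    - {"grip": 0.024, "dx": 0, "dy": 0, "dz": 0.006, "turn": 0}
    - {"grip": 0.024, "dx": 0, "dy": 0, "dz": 0.006, "turn": 0}
    - {"grip": 0.024, "dx": 0, "dy": 0, "dz": 0.006, "turn": 0}
    - {"grip": 0.024, "dx": 0, "dy": 0, "dz": 0, "turn": 0}
    - {"grip": 0.024, "dx": 0, "dy": 0, "dz": 0, "turn": 0}

```text
time: 39.27
position: [0.7087, -0.0013, 0.212]
tcp_rot: [[-0.22, 0.976, -0.001], [0.976, 0.22, 0.0], [0.0, -0.001, -1.0]]
ft_force: [-0.6, 0.5, -0.3]
opening: 0.024
finger_force: 0.0
```

```bash
python3 - <<'E'
from h import *
go((.709,-.001,.213),'handle')
b=snap('scene')
a=cv2.resize(b[150:260,300:420],None,fx=5,fy=5,interpolation=cv2.INTER_CUBIC)
cv2.imwrite('pics/s12c.png',cv2.cvtColor(a,cv2.COLOR_RGB2BGR))
E
```

```text
handle mm dx,dy,dz [ 0.2  0.4 -1. ] y-angle 12.7 at [ 0.7087 -0.0013  0.212 ] t 39.2667
```

View pics/s12c.png

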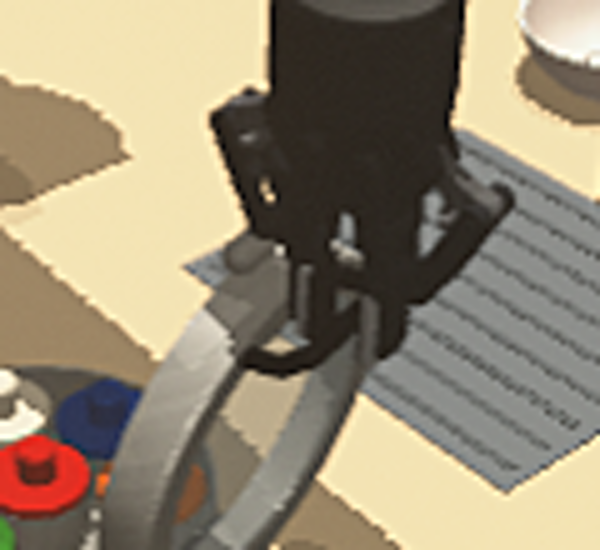

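The fingers straddle the handle bar at about crop (340,340). I close on it.

>>> carry_out:
  increments:
    - {"grip": 0, "dx": 0, "dy": 0, "dz": 0, "turn": 0}
    - {"grip": 0, "dx": 0, "dy": 0, "dz": 0, "turn": 0}
    - {"grip": 0, "dx": 0, "dy": 0, "dz": 0, "turn": 0}
    - {"grip": 0, "dx": 0, "dy": 0, "dz": 0, "turn": 0}
    - {"grip": 0, "dx": 0, "dy": 0, "dz": 0, "turn": 0}
  squeeze: 40

```text
time: 39.73
position: [0.7091, -0.0013, 0.2133]
tcp_rot: [[-0.22, 0.976, 0.001], [0.976, 0.22, -0.0], [-0.0, 0.001, -1.0]]
ft_force: [1.5, -0.2, 1.8]
opening: 0.0083
finger_force: 39.1
```

```bash
python3 - <<'E'
import numpy as np
r=np.hypot(.196,.058);f0=np.arctan2(.058,.196)
th=np.r_[1.69,np.arange(1.6,.05,-.1),.11]
y=-r*np.cos(f0+th);z=r*np.sin(f0+th)
for a,b,c in zip(th[1:],np.diff(y)*1000,-np.diff(z)*1000):print(round(a,2),b.round(1),c.round(1))
E
```

```text
1.6 -17.2 -6.5
1.5 -19.7 -5.4
1.4 -20.1 -3.4
1.3 -20.4 -1.4
1.2 -20.4 0.7
1.1 -20.3 2.7
1.0 -19.9 4.7
0.9 -19.3 6.7
0.8 -18.5 8.6
0.7 -17.6 10.4
0.6 -16.5 12.1
0.5 -15.2 13.7
0.4 -13.7 15.1
0.3 -12.2 16.4
0.2 -10.5 17.5
0.1 -8.7 18.5
0.11 0.8 -1.9
```

>>> carry_out:
  increments:
    - {"grip": 0, "dx": 0, "dy": -0.0172, "dz": -0.0065, "turn": 0}
    - {"grip": 0, "dx": 0, "dy": -0.0197, "dz": -0.0054, "turn": 0}
    - {"grip": 0, "dx": 0, "dy": -0.0201, "dz": -0.0034, "turn": 0}
    - {"grip": 0, "dx": 0, "dy": -0.0204, "dz": -0.0014, "turn": 0}
    - {"grip": 0, "dx": 0, "dy": -0.0204, "dz": 0.0007, "turn": 0}
    - {"grip": 0, "dx": 0, "dy": -0.0203, "dz": 0.0027, "turn": 0}
    - {"grip": 0, "dx": 0, "dy": -0.0199, "dz": 0.0047, "turn": 0}
    - {"grip": 0, "dx": 0, "dy": 0, "dz": 0, "turn": 0}
    - {"grip": 0, "dx": 0, "dy": 0, "dz": 0, "turn": 0}

```text
time: 40.48
position: [0.5733, -0.0333, 0.2223]
tcp_rot: [[-0.218, 0.976, 0.001], [0.976, 0.218, -0.003], [-0.003, 0.0, -1.0]]
ft_force: [-0.2, -4.9, 4.3]
opening: 0.008
finger_force: 40.4
```

```bash
cat >> h.py <<'E'
def lidth():
    "lid angle from the gripped TCP (distance ahead of hinge, bar ~13 mm above tip)"
    s=manip.get_state();p=np.array(s['position']);d=(np.array([.6297,-.0198])-p[:2])@[.976,.22]
    f=np.arctan2(p[2]+.013-.04,d);print('theta',round(f-.2877,3),'r',round(np.hypot(d,p[2]+.013-.04),4),'pos',p.round(4),'F',np.round(s['ft_force'],1),'open',round(s['opening'],4))
E
python3 -c "
from h import *
lidth()"
```

```text
theta 0.995 r 0.2037 pos [ 0.5733 -0.0333  0.2223] F [-0.2 -4.9  4.3] open 0.008
```

>>> carry_out:
  increments:
    - {"grip": 0, "dx": 0, "dy": -0.0193, "dz": 0.0067, "turn": 0}
    - {"grip": 0, "dx": 0, "dy": -0.0185, "dz": 0.0086, "turn": 0}
    - {"grip": 0, "dx": 0, "dy": -0.0176, "dz": 0.0104, "turn": 0}
    - {"grip": 0, "dx": 0, "dy": -0.0165, "dz": 0.0121, "turn": 0}
    - {"grip": 0, "dx": 0, "dy": -0.0152, "dz": 0.0137, "turn": 0}
    - {"grip": 0, "dx": 0, "dy": -0.0137, "dz": 0.0151, "turn": 0}
    - {"grip": 0, "dx": 0, "dy": -0.0122, "dz": 0.0164, "turn": 0}
    - {"grip": 0, "dx": 0, "dy": 0, "dz": 0, "turn": 0}
    - {"grip": 0, "dx": 0, "dy": 0, "dz": 0, "turn": 0}

```text
time: 41.23
position: [0.4631, -0.0586, 0.1376]
tcp_rot: [[-0.218, 0.976, -0.001], [0.976, 0.218, -0.004], [-0.004, -0.002, -1.0]]
ft_force: [-0.1, -9.1, 1.5]
opening: 0.0085
finger_force: 39.8
```

```bash
python3 -c "
from h import *
lidth()"
```

```text
theta 0.286 r 0.2038 pos [ 0.4631 -0.0586  0.1376] F [-0.1 -9.1  1.5] open 0.0085
```

>>> carry_out:
  increments:
    - {"grip": 0, "dx": -0.001, "dy": -0.0055, "dz": 0.009, "turn": 0}
    - {"grip": 0, "dx": -0.001, "dy": -0.005, "dz": 0.009, "turn": 0}
    - {"grip": 0, "dx": 0, "dy": -0.0045, "dz": 0.009, "turn": 0}
    - {"grip": 0, "dx": 0, "dy": -0.002, "dz": 0.005, "turn": 0}
    - {"grip": 0, "dx": 0, "dy": 0, "dz": 0, "turn": 0}
    - {"grip": 0, "dx": 0, "dy": 0, "dz": 0, "turn": 0}

```text
time: 41.73
position: [0.4476, -0.0625, 0.1064]
tcp_rot: [[-0.22, 0.976, -0.0], [0.976, 0.22, -0.001], [-0.001, -0.0, -1.0]]
ft_force: [-2.7, -4.5, 5.2]
opening: 0.0082
finger_force: 40.7
```

```bash
python3 -c "
from h import *
lidth()"
```

```text
theta 0.113 r 0.2033 pos [ 0.4476 -0.0625  0.1064] F [-2.7 -4.5  5.2] open 0.0082
```

>>> carry_out:
  increments:
    - {"grip": 0, "dx": 0, "dy": -0.001, "dz": 0.004, "turn": 0}
    - {"grip": 0, "dx": 0, "dy": -0.001, "dz": 0.004, "turn": 0}
    - {"grip": 0, "dx": 0, "dy": -0.001, "dz": 0.004, "turn": 0}
    - {"grip": 0, "dx": 0, "dy": -0.001, "dz": 0.004, "turn": 0}
    - {"grip": 0, "dx": 0, "dy": -0.001, "dz": 0.004, "turn": 0}
    - {"grip": 0, "dx": 0, "dy": 0, "dz": 0, "turn": 0}
    - {"grip": 0, "dx": 0, "dy": 0, "dz": 0, "turn": 0}

```text
time: 42.32
position: [0.4402, -0.0642, 0.0848]
tcp_rot: [[-0.219, 0.976, -0.008], [0.976, 0.219, -0.002], [-0.0, -0.008, -1.0]]
ft_force: [-13.7, -8.5, 3.6]
opening: 0.0082
finger_force: 41.3
```

```bash
python3 -c "
from h import *
lidth()"
```

```text
theta 0.001 r 0.2031 pos [ 0.4402 -0.0642  0.0848] F [-13.7  -8.5   3.6] open 0.0082
```

>>> carry_out:
  increments:
    - {"grip": 0, "dx": -0.001, "dy": -0.002, "dz": 0.003, "turn": 0}
    - {"grip": 0, "dx": 0, "dy": 0, "dz": 0.003, "turn": 0}
    - {"grip": 0, "dx": 0, "dy": 0, "dz": 0, "turn": 0}
    - {"grip": 0, "dx": 0, "dy": 0, "dz": 0, "turn": 0}
    - {"grip": 0, "dx": 0, "dy": 0, "dz": 0, "turn": 0}
    - {"grip": 0, "dx": 0, "dy": 0, "dz": 0, "turn": 0}

```text
time: 42.82
position: [0.4402, -0.0646, 0.0833]
tcp_rot: [[-0.22, 0.976, -0.003], [0.976, 0.22, -0.0], [0.0, -0.003, -1.0]]
ft_force: [-22.4, 0.1, 32.3]
opening: 0.0082
finger_force: 44.4
```

```bash
python3 -c "
from h import *
lidth()"
```

```text
theta -0.006 r 0.2028 pos [ 0.4402 -0.0646  0.0833] F [-22.4   0.1  32.3] open 0.0082
```

>>> carry_out:
  increments:
    - {"grip": 0, "dx": 0, "dy": -0.002, "dz": -0.003, "turn": 0}
    - {"grip": 0, "dx": 0, "dy": -0.001, "dz": -0.003, "turn": 0}
    - {"grip": 0, "dx": 0, "dy": 0, "dz": 0, "turn": 0}
    - {"grip": 0, "dx": 0, "dy": 0, "dz": 0, "turn": 0}
    - {"grip": 0, "dx": 0, "dy": 0, "dz": 0, "turn": 0}

```text
time: 43.23
position: [0.4405, -0.0644, 0.0863]
tcp_rot: [[-0.22, 0.975, 0.006], [0.975, 0.22, 0.002], [0.0, 0.007, -1.0]]
ft_force: [13.1, 1.7, -5.3]
opening: 0.0083
finger_force: 40.8
```

>>> carry_out:
  increments:
    - {"grip": 0, "dx": 0, "dy": 0.001, "dz": 0, "turn": 0}
    - {"grip": 0, "dx": 0, "dy": 0, "dz": 0, "turn": 0}
    - {"grip": 0, "dx": 0, "dy": 0, "dz": 0, "turn": 0}
    - {"grip": 0, "dx": 0, "dy": 0, "dz": 0, "turn": 0}

```text
time: 43.57
position: [0.4404, -0.0644, 0.086]
tcp_rot: [[-0.22, 0.975, 0.003], [0.975, 0.22, 0.001], [0.0, 0.003, -1.0]]
ft_force: [8.1, 0.6, -2.7]
opening: 0.0084
finger_force: 41.0
```

>>> carry_out:
  increments:
    - {"grip": 0, "dx": 0, "dy": 0.0015, "dz": -0.001, "turn": 0}
    - {"grip": 0, "dx": 0, "dy": 0, "dz": 0, "turn": 0}
    - {"grip": 0, "dx": 0, "dy": 0, "dz": 0, "turn": 0}
    - {"grip": 0, "dx": 0, "dy": 0, "dz": 0, "turn": 0}

```text
time: 43.9
position: [0.4406, -0.0643, 0.0867]
tcp_rot: [[-0.22, 0.976, -0.0], [0.976, 0.22, 0.001], [0.001, -0.0, -1.0]]
ft_force: [3.9, -0.1, -5.7]
opening: 0.008
finger_force: 40.8
```

>>> carry_out:
  increments:
    - {"grip": 0, "dx": 0, "dy": 0.0007, "dz": -0.0003, "turn": 0}
    - {"grip": 0, "dx": 0, "dy": 0, "dz": 0, "turn": 0}
    - {"grip": 0, "dx": 0, "dy": 0, "dz": 0, "turn": 0}
    - {"grip": 0, "dx": 0, "dy": 0, "dz": 0, "turn": 0}
    - {"grip": 0, "dx": 0, "dy": 0, "dz": 0, "turn": 0}
    - {"grip": 0, "dx": 0, "dy": 0, "dz": 0, "turn": 0}
    - {"grip": 0, "dx": 0, "dy": 0, "dz": 0, "turn": 0}

```text
time: 44.48
position: [0.4408, -0.0643, 0.087]
tcp_rot: [[-0.22, 0.976, -0.002], [0.976, 0.22, 0.001], [0.001, -0.002, -1.0]]
ft_force: [-1.7, 1.5, -10.2]
opening: 0.0084
finger_force: 40.5
```

The catch holds. I relax, release and go clear.

>>> carry_out:
  increments:
    - {"grip": 0, "dx": 0, "dy": 0, "dz": 0.002, "turn": 0}
    - {"grip": 0, "dx": 0, "dy": 0, "dz": 0, "turn": 0}
    - {"grip": 0.04, "dx": 0, "dy": 0, "dz": 0, "turn": 0}
    - {"grip": 0.04, "dx": 0, "dy": 0, "dz": 0, "turn": 0}
    - {"grip": 0.04, "dx": 0, "dy": 0, "dz": 0, "turn": 0}
    - {"grip": 0.04, "dx": 0, "dy": 0, "dz": -0.01, "turn": 0}
    - {"grip": 0.04, "dx": 0, "dy": 0, "dz": -0.02, "turn": 0}
    - {"grip": 0.04, "dx": 0, "dy": 0, "dz": -0.03, "turn": 0}
    - {"grip": 0.04, "dx": 0, "dy": 0, "dz": -0.04, "turn": 0}
    - {"grip": 0.04, "dx": 0.03, "dy": 0, "dz": -0.03, "turn": 0}

```text
time: 45.32
position: [0.4359, -0.0382, 0.2191]
tcp_rot: [[-0.216, 0.976, 0.004], [0.976, 0.216, -0.002], [-0.003, 0.003, -1.0]]
ft_force: [0.7, 0.9, 0.1]
opening: 0.0399
finger_force: 0.0
```

>>> carry_out:
  increments:
    - {"grip": 0.04, "dx": 0.04, "dy": 0, "dz": 0, "turn": 0}
    - {"grip": 0.04, "dx": 0.04, "dy": 0, "dz": 0, "turn": 0}
    - {"grip": 0.04, "dx": 0.04, "dy": 0, "dz": 0, "turn": 0}
    - {"grip": 0.04, "dx": 0.03, "dy": 0, "dz": 0, "turn": 0}
    - {"grip": 0.04, "dx": 0, "dy": 0, "dz": 0, "turn": 0}
    - {"grip": 0.04, "dx": 0, "dy": 0, "dz": 0, "turn": 0}
    - {"grip": 0.04, "dx": 0, "dy": 0, "dz": 0, "turn": 0}

```text
time: 45.9
position: [0.4023, 0.1103, 0.2159]
tcp_rot: [[-0.22, 0.976, 0.002], [0.976, 0.22, -0.0], [-0.0, 0.002, -1.0]]
ft_force: [-0.3, -0.5, 0.5]
opening: 0.0399
finger_force: 0.0
```

```bash
python3 - <<'E'
from h import *
print(manip.get_state()['ft_force'])
im=snap('top');b=snap('scene')
a=cv2.resize(im[135:225,300:400],None,fx=4,fy=4,interpolation=cv2.INTER_CUBIC)
c=cv2.resize(b[195:285,260:360],None,fx=4,fy=4,interpolation=cv2.INTER_CUBIC)
cv2.imwrite('pics/end.png',cv2.cvtColor(np.hstack([a,c]),cv2.COLOR_RGB2BGR))
E
```

```text
[-0.26397359 -0.46979486  0.51079698]
```

View pics/end.png

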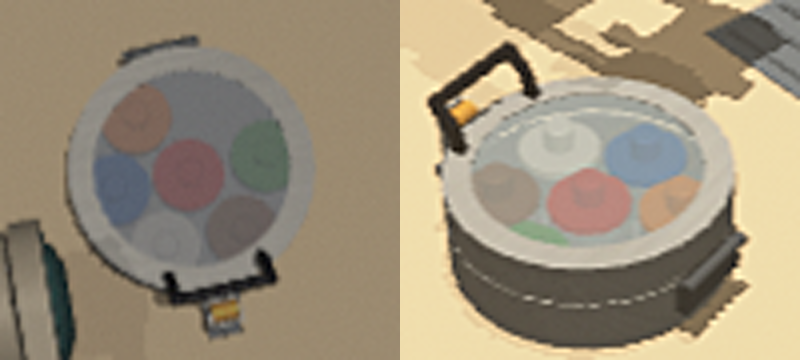

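The lid is shut just as at the start: the bar runs from crop (172,298) to (270,282). The honeycomb is intact under the pane, with red in the middle at (188,172).

```bash
python3 -c "
from h import *
print(manip.hand_in())"
```

```text
the job is handed in; nothing more can be done
None
```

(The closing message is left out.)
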